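# Load the pinned carrier, roll it into the station bay and clamp it

### The arm

A 7-joint arm with a two-finger parallel gripper is mounted at the origin on the work surface. World frame = base frame: x ahead of the robot, y to its left, z up, the work surface at z = 0. Lengths are in mm, angles in rad, forces in N, time in s.
With the tool pointing down it reaches from about 400 to 925 mm from the base axis. Payload 5.6 kg.
Tool frame: the origin (TCP) lies between the finger pads; the fingertips stand 19 mm ahead of it and the grasp point (between the pads) is the TCP; z points along the fingers, x is the direction in which the jaws open and shut, and the axes are right-handed (so a half turn about z gives the same grasp; the last joint's range is limited). The gripper opens to 85 mm and grips with 20 to 120 N. Pads are 22 mm wide; open, the fingers measure 114 mm over their backs; the gripper's body (76 mm by 85 mm) begins 54 mm behind the grasp point. The pads swing forward as they close: fully open they stand 13 mm farther back than shut.
Start: joints at [1.205, 0.468, -0.012, 1.603, 0.006, 1.071, -0.056], TCP at [206.155, -616.448, 250.29] pointing down, gripper open.
Joint ranges: [-2.53, 2.53], [-0.31, 2.02], [-1.57, 1.55], [0.28, 2.44], [-1.29, 4.43], [0.15, 1.84], [-2.92, 2.92]. Speed limits (rad/s): [2.57, 2.57, 3.14, 3.14, 3.14, 3.14, 3.14].

### API

Orientations are given as a unit quaternion [x, y, z, w].
In Python, from station import sensors, eyes, order, nets gives the robot as it stands.
- The arm moves only by the shell command python3 -m handwheel 'ROWS' [FORCE]. ROWS is JSON, a list of rows, each an object of numbers: "jaw": the finger opening in cm, from 0 to 8.54; "tx", "ty", "tz": the shift along the tool's x, y, z in cm; "rx", "ry", "rz": the turn, a rotation vector about the tool's x, y, z in degrees. In form: [{"jaw": .., "tx": .., "ty": .., "tz": .., "rx": .., "ry": .., "rz": ..}, ...]. A call has 1 to 5 rows; each row is the pose to reach, as a shift and turn from the pose measured when the call began, along the tool's axes at that moment; what a row does not reach only later rows make up. A row lasts 1/10 s, in which the tool goes at most 50 mm and 8.59 degrees, less where a joint would pass 70% of its speed; a pose out of reach is approached as far as the arm can. A call with a gripper value outside its range is refused whole. The fingers move at their own pace and stop on an object; FORCE is the grip in N (left out, the last holds). Time passes only in rows, so rows that repeat a pose let the fingers close. It gives the time, the measured TCP pose, the force and the opening at its end, in the units of the state.
- sensors.read_state(): the state, without advancing time (a new reading comes with each control period).
- eyes.get_image(name): name is "scene" or "side" or "wrist"; returns a dict with "image" (384x512x3 uint8, blue, green, red), "fov_y" (degrees; the focal length in pixels is half the picture's height over the tangent of half this angle, whatever the lens; pixels are square), "cx", "cy" (the principal point, pixels), "R" (3x3) and "t" (3): a world point X has camera coordinates R X + t. Camera axes: x right, y down, z forward; pixel columns grow to the right and rows downward; lengths in mm; the calibration is good to about 2 mm. A picture is of the moment at which its call begins. There is no depth.
- order.sign_off(): hands the job in, once; it reports no verdict.
Trained networks look in a picture, given as the dict that the camera call returned (one of the last four; its "shot" number tells which), for a name from the list of things; names that differ only in an ending like _2 or _b are one class to them, and where a whole thing is asked for, a point or a joint stands for the part that bears it (a point fixed in the world has none). Each returns a list of dicts, best first, with "score" (0 to 1); they miss things now and then, are a little off and sometimes report something else, mostly with a low value. They report only what shows in the picture. A call takes as long as a camera call.
- nets.find_in(target, picture): "location" ([x, y, z] in mm, in world coordinates, good to about 4 mm: the middle of the surface that is visible of it).
- nets.trace(target, picture): "region" (384x512 bool, what is visible of it).
The state is a dict: "t": time; "q": joint angles; "dq": joint speeds; "joint_torque": joint torques, N m; "ee_pos": TCP position; "eef_rot": TCP orientation; "wrist_force": force on the tool from outside, world axes, zero at the start; "moment": the same for the moment, N m; "finger_gap": finger opening in mm.
Only numpy, scipy, OpenCV 4.12 (cv2) and the standard library are available. Lean on these libraries where they do the work, as an engineer would, in place of code of your own. Each camera call takes 0.05 s, during which the arm holds its last target. There are 200 camera calls.

### The job

Seat every coloured jig plate that lies on the table flat and fully down on the two dowel pins of the same-coloured patch of the carrier, while the carrier waits at the loading end of the roller line. Then push the carrier along the rollers fully home against the yellow stop of the station bay, and last turn the click-stop cap of the swing clamp clockwise until the orange toe is over the carrier and the cap clicks and slips. Clear the green chock out of the way off the rollers, stand it upright in the small steel tray beside the bay, and leave the roll of tape and the bottle where they stand.

Things in the scene. Friction and masses are not known exactly. Their poses are not given: they have to be found in the camera images.
- plate_red: red aluminium jig plate, 110 x 50 x 12 mm, 0.2 kg (may vary by 30 %); two through holes of 10 mm at x = -40 and +40 mm on its long centre line; a black grip block on its middle, 18 mm in x, 34 mm in y, 36 mm high, its top 48 mm above the underside. Origin: centre of the underside; x along the 110 mm length, z up. It starts flat on the table; it may be put on its pins either way round. Some starts have only two of the three plates (an absent one reads None)
- plate_yellow: yellow aluminium jig plate, 110 x 50 x 12 mm, 0.2 kg (may vary by 30 %); two through holes of 10 mm at x = -40 and +40 mm on its long centre line; a black grip block on its middle, 18 mm in x, 34 mm in y, 36 mm high, its top 48 mm above the underside. Origin: centre of the underside; x along the 110 mm length, z up. It starts flat on the table; it may be put on its pins either way round. Some starts have only two of the three plates (an absent one reads None)
- plate_blue: blue aluminium jig plate, 110 x 50 x 12 mm, 0.2 kg (may vary by 30 %); two through holes of 10 mm at x = -40 and +40 mm on its long centre line; a black grip block on its middle, 18 mm in x, 34 mm in y, 36 mm high, its top 48 mm above the underside. Origin: centre of the underside; x along the 110 mm length, z up. It starts flat on the table; it may be put on its pins either way round. Some starts have only two of the three plates (an absent one reads None)
- nest_red (a point): the red patch on the carrier's deck: point on the deck's surface midway between its two steel dowel pins, which stand at x = -40 and +40 mm, 8 mm thick, 13 mm high, the upper 6 mm tapered to 3 mm. A seated plate's origin coincides with this point. x across the carrier, y along it
- nest_yellow (a point): the yellow patch on the carrier's deck: point on the deck's surface midway between its two steel dowel pins, which stand at x = -40 and +40 mm, 8 mm thick, 13 mm high, the upper 6 mm tapered to 3 mm. A seated plate's origin coincides with this point. x across the carrier, y along it
- nest_blue (a point): the blue patch on the carrier's deck: point on the deck's surface midway between its two steel dowel pins, which stand at x = -40 and +40 mm, 8 mm thick, 13 mm high, the upper 6 mm tapered to 3 mm. A seated plate's origin coincides with this point. x across the carrier, y along it
- carrier: aluminium carrier on the roller line, 146 mm in x, 240 mm in y, deck 20 mm thick, 0.9 kg, running freely along y between low side rails (2.5 mm play each side; the rail tops are 7 mm below the deck's top). Patches in the order red, yellow, blue at y = -75, 0, +70 mm. At its +y end a black upright push tab, 80 mm in x, y = 110 to 120 mm, its top 66 mm above the underside. Origin: centre of the underside. A push of about 2 to 4 N moves it; nothing springs it back
- bay_home (a point): where the carrier's origin lies when it is fully home against the bay's yellow end stop. Same axes as the roller line: the carrier travels towards this point along the line's -y direction. The roller tops are at the height of this point (45 mm over the table). The bay's far side wall and its end stop rise 50 and 45 mm above it
- chock: green block with a white band, 36 mm in x, 100 mm in y, 55 mm high, 0.2 kg, resting on the rollers in the bay, in the carrier's way; origin: centre of the underside
- chock_tray_in (a point): centre of the inner floor (5 mm over the table) of the small open steel tray fixed on the table beyond the bay's end, on the robot's right; inside 92 mm in x and 142 mm in y, walls 30 mm high
- clamp_grip (a point): centre of the wing grip of the black click-stop cap of the swing clamp, which stands beside the bay on the robot's side; the cap turns about the vertical through this point. The wing is a bar 44 mm long (x of this point), 14 mm thick (y), from 18 mm below to 14 mm above this point, on a disc of 50 mm diameter that ends where the wing begins. White mark towards +x
- clamp_screw (a joint): turn of the clamp's screw with its orange toe, rad, growing clockwise seen from above; it starts between 0.2 and 1.4 and has a hard stop at 2.6, where the toe points over the carrier's edge. It turns easily (0.03 N m)
- clamp_cap (a joint): slip of the cap against the screw, rad, 0 at the start; it stays 0 while cap and screw turn together and grows clockwise only after the screw has met its stop, when the cap clicks and slips at about 0.22 N m
- tape_roll: orange roll of tape lying flat, 54 mm across, 24 mm high, on the table near the plates (leave it alone)
- oil_bottle: small white bottle with red cap, 52 mm across, 68 mm high, standing at the left (leave it alone)

How it is judged:
By the outcome, as a careful person would: the job done as asked, in the order asked, and still so for the second after the job is handed in, with the robot touching nothing.
Of plate_red, plate_yellow, plate_blue only 2 to 3 are there at a start; the rules pass over those that are not, and their reading is None.
At some moment in a run one of plate_red, plate_yellow, plate_blue may be knocked a few centimetres aside while the robot is not near it.
It also fails if it takes over 210 s, if anything falls off the work surface, if the arm or the gripper's body presses on something with over 40 N, if the wrist force passes 120 N, or if a joint passes its speed limit or range.

## Working session

There is one attempt and no reset: what is moved stays moved. The work goes in short steps, Python scripts to look and compute and a shell command to move; the robot and the scene stay as the last step left them, time stands still between calls to the robot, and variables do not carry over. Pictures are saved under pics/ and viewed, about 12 in all and at most 16, crops included, and the job is handed in when it is done.

```bash
ls; mkdir -p pics
cat > h.py <<'E'
import numpy as np, cv2
from scipy.spatial.transform import Rotation as Ro
from station import sensors, eyes, order, nets
def K(p):
    f=192/np.tan(np.radians(p["fov_y"])/2); return f
def proj(p,X):
    c=np.array(p["R"])@np.array(X,float)+np.array(p["t"]); f=K(p)
    return np.array([p["cx"]+f*c[0]/c[2],p["cy"]+f*c[1]/c[2]])
def onz(p,uv,z):
    R=np.array(p["R"]);t=np.array(p["t"]);f=K(p)
    d=R.T@np.array([(uv[0]-p["cx"])/f,(uv[1]-p["cy"])/f,1.]);o=-R.T@t
    return o+d*(z-o[2])/d[2]
def st():
    s=sensors.read_state();print("t",round(s["t"],2),"pos",np.round(s["ee_pos"],1),"F",np.round(s["wrist_force"],1),"gap",round(s["finger_gap"],1),"q",np.round(s["q"],2))
    r=Ro.from_quat(s["eef_rot"]).as_matrix();print("toolx",np.round(r[:,0],3),"toolz",np.round(r[:,2],3));return s,r
def go(X,yaw=None):
    """shift (cm) tool axes and rotvec (deg) to reach world X(mm), tool down, jaw axis at yaw deg (mod 180)"""
    s=sensors.read_state();r=Ro.from_quat(s["eef_rot"]).as_matrix()
    sh=r.T@(np.array(X)-s["ee_pos"])/10
    cur=np.degrees(np.arctan2(r[1,0],r[0,0]))
    if yaw is None: yaw=cur
    d=(yaw-cur+90)%180-90; y=np.radians(cur+d)
    T=np.array([[np.cos(y),np.sin(y),0],[np.sin(y),-np.cos(y),0],[0,0,-1]])
    rv=np.degrees(Ro.from_matrix(r.T@T).as_rotvec())
    print("go",np.round(X,1),"shift cm",np.round(sh,2),"rotvec deg",np.round(rv,1),"yaw now",round(cur,1)); return sh,rv
E
python3 - <<'E'
from h import *
st()
P={}
for n in ["scene","side"]:
    p=eyes.get_image(n);cv2.imwrite(f"pics/{n}0.png",p["image"])
    for k in ["plate_red","plate_yellow","plate_blue","carrier","nest_red","nest_yellow","nest_blue","chock","chock_tray_in","clamp_grip","bay_home","tape_roll","oil_bottle"]:
        try:
            print(n,k,[(np.round(x["location"]),round(x["score"],2)) for x in nets.find_in(k,p)[:2]])
        except Exception as e: print(n,k,e)
E
```

```text
pics
t 0.0 pos [ 205.9 -616.   249.3] F [ 0.3 -0.4 -0.4] gap 85.3 q [ 1.21  0.47 -0.01  1.6   0.01  1.07 -0.06]
toolx [ 0.317 -0.948 -0.002] toolz [-0.001  0.002 -1.   ]
scene plate_red [(array([448.,  41.,  14.]), 0.59)]
scene plate_yellow [(array([407., 300.,  13.]), 0.64)]
scene plate_blue [(array([ 389., -273.,   14.]), 0.84), (array([ 488., -144.,   94.]), 0.46)]
scene carrier [(array([620., 160.,  64.]), 0.81), (array([ 505., -433.,    6.]), 0.36)]
scene nest_red [(array([619., 158.,  65.]), 0.79), (array([ 627., -145.,   98.]), 0.31)]
scene nest_yellow [(array([616., 157.,  67.]), 0.58)]
scene nest_blue [(array([617., 157.,  67.]), 0.59)]
scene chock [(array([ 626., -145.,   95.]), 0.66)]
scene chock_tray_in [(array([ 503., -431.,    5.]), 0.59)]
scene clamp_grip [(array([ 487., -140.,   90.]), 0.74)]
scene bay_home [(array([624., -31.,  46.]), 0.7)]
scene tape_roll []
scene oil_bottle [(array([507., 420.,  46.]), 0.78), (array([619., 157.,  68.]), 0.72)]
side plate_red [(array([432.,  45.,   9.]), 0.95)]
side plate_yellow [(array([395., 304.,  13.]), 0.64)]
side plate_blue [(array([ 375., -269.,   14.]), 0.56)]
side carrier [(array([399., 302.,  11.]), 0.73), (array([604., 168.,  67.]), 0.71)]
side nest_red [(array([604., 167.,  68.]), 0.86)]
side nest_yellow [(array([598., 170.,  66.]), 0.57)]
side nest_blue [(array([600., 169.,  64.]), 0.83)]
side chock [(array([ 608., -141.,   93.]), 0.75), (array([600., 168.,  68.]), 0.46)]
side chock_tray_in [(array([ 508., -435.,   12.]), 0.84)]
side clamp_grip [(array([ 605., -140.,   95.]), 0.67), (array([ 478., -148.,   94.]), 0.51)]
side bay_home [(array([598.,  31.,  42.]), 0.56)]
side tape_roll [(array([603., 168.,  66.]), 0.65), (array([ 477., -142.,   94.]), 0.59)]
side oil_bottle [(array([492., 426.,  42.]), 0.71), (array([ 506., -434.,   12.]), 0.52)]
```

```bash
python3 -c "
import cv2,numpy as np
a=cv2.imread('pics/scene0.png');b=cv2.imread('pics/side0.png')
cv2.imwrite('pics/s0.png',cv2.resize(a,(800,600)));cv2.imwrite('pics/s1.png',cv2.resize(b,(800,600)))"
```

```text
(no output)
```

View pics/s0.png

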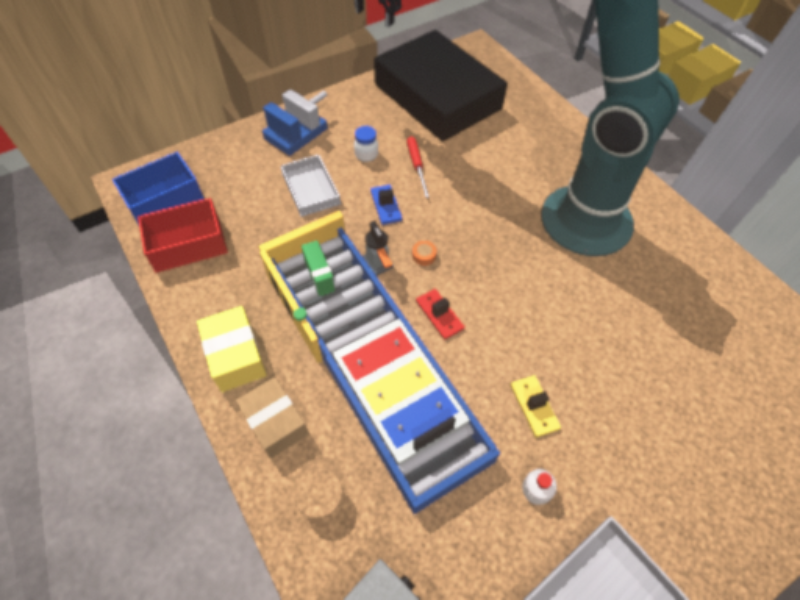

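View pics/s1.png

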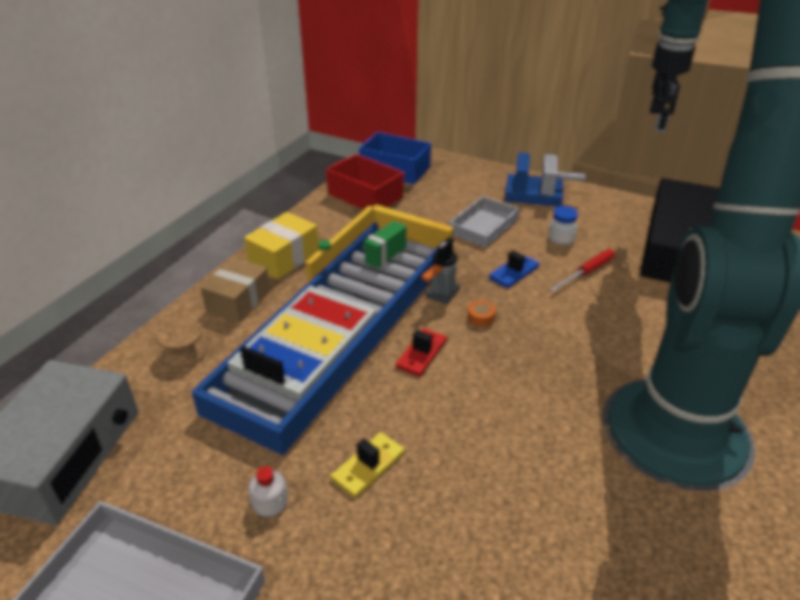

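The scene view shows red plate at (440,313), yellow (537,405), blue (386,203), chock (318,268), tray (311,184), clamp (377,240) and carrier about (398,380). All three plates are present. Next I measure poses from the colours on known planes.

```bash
cat >> h.py <<'E'
HSV={"red":[((0,120,60),(8,255,255)),((172,120,60),(180,255,255))],"yellow":[((22,110,90),(34,255,255))],"blue":[((105,120,50),(125,255,255))],"green":[((45,80,40),(80,255,255))]}
def rects(p,col,z,amin,amax,box=None):
    h=cv2.cvtColor(p["image"],cv2.COLOR_BGR2HSV);m=0
    for a,b in HSV[col]: m=m|cv2.inRange(h,a,b)
    out=[]
    for c in cv2.findContours(m,cv2.RETR_EXTERNAL,cv2.CHAIN_APPROX_NONE)[0]:
        if len(c)<12: continue
        w=np.array([onz(p,q,z)[:2] for q in c[:,0].astype(float)],np.float32)
        (x,y),(a,b),g=cv2.minAreaRect(w)
        if a<b:a,b,g=b,a,g+90
        if box is not None and not(abs(x-box[0])<box[2] and abs(y-box[1])<box[2]):continue
        if amin<a<amax: out.append((round(x,1),round(y,1),round(a),round(b),round((g+90)%180-90,1)))
    return out
E
python3 - <<'E'
from h import *
for n in ["scene","side"]:
    p=eyes.get_image(n)
    for c in ["red","yellow","blue"]:
        print(n,c,"table",rects(p,c,12,85,150),"deck",rects(p,c,65,85,150))
    print("green",rects(p,"green",100,20,150))
    print(np.round(p["cx"],1),p["cy"],p["fov_y"])
E
```

```text
scene red table [(598.3, 46.2, 132, 55, -0.7), (442.4, 34.3, 116, 54, 89.3), (229.0, -390.9, 118, 28, 68.8), (1087.5, -981.0, 100, 37, 78.9), (-6.6, -979.1, 129, 59, 59.7)] deck [(611.1, 69.8, 125, 52, -0.7), (463.4, 58.6, 110, 51, 89.3), (261.2, -344.3, 112, 26, 68.8), (1074.5, -903.3, 95, 35, 78.9), (-74.8, -886.7, 144, 55, -1.2), (38.0, -901.6, 122, 56, 59.7)]
scene yellow table [(402.5, 295.5, 113, 54, 76.6), (599.6, 125.7, 131, 54, -0.7), (848.8, -74.8, 99, 83, -7.3), (832.7, -183.6, 99, 50, -10.4)] deck [(425.6, 306.0, 107, 51, 76.6), (612.3, 145.2, 124, 51, -0.7), (848.4, -44.8, 94, 78, -7.3), (833.1, -147.9, 94, 48, -10.4)]
scene blue table [(600.7, 200.1, 131, 58, -0.7), (381.0, -280.8, 110, 45, 73.2), (501.0, -617.8, 99, 30, -77.0), (461.7, -690.7, 117, 47, -71.2)] deck [(613.3, 215.7, 124, 55, -0.7), (405.2, -239.9, 104, 42, 73.2), (518.9, -559.3, 94, 28, -77.0), (481.7, -628.4, 110, 45, -71.2)]
green [(702.7, -63.6, 24, 21, 63.7), (628.8, -98.2, 42, 36, 79.3), (616.4, -172.2, 68, 38, 78.7)]
254.6 185.7133695123488 55.80403248645637
side red table [(440.7, 37.6, 123, 56, 89.7), (651.1, 17.2, 134, 57, -0.8), (232.3, -392.7, 123, 33, 69.2)] deck [(416.5, 89.6, 115, 52, 89.7), (613.3, 70.5, 126, 53, -0.8), (221.6, -312.9, 115, 31, 69.2)]
side yellow table [(401.5, 298.0, 116, 57, 76.9), (651.7, 97.7, 137, 60, -0.6), (703.8, -363.2, 105, 21, -0.6)] deck [(379.9, 333.2, 109, 53, 76.9), (613.8, 145.8, 128, 56, -0.6), (662.6, -285.3, 98, 19, -0.6)]
side blue table [(652.6, 173.8, 133, 57, -0.7), (378.7, -277.1, 115, 51, 71.9)] deck [(614.7, 217.0, 125, 54, -0.7), (358.5, -204.7, 107, 48, 71.9)]
green [(705.8, -60.8, 29, 18, -56.8), (608.4, -83.1, 92, 31, -59.9), (599.9, -136.1, 136, 63, -62.6)]
253.0 188.68813567274924 48.42812813377554
```

Run:
```python
from h import *
go([380,-279,180],72.5)
```

```text
go [ 380 -279  180] shift cm [-26.49 -27.19   7.03] rotvec deg [ 0. -0. 36.] yaw now -71.5
```

```bash
python3 -m handwheel '[{"tx":-3.2,"ty":-3.4,"tz":0},{"tx":-6.5,"ty":-6.8,"tz":1},{"tx":-9.8,"ty":-10.2,"tz":2},{"tx":-13.2,"ty":-13.6,"tz":3},{"tx":-16.5,"ty":-17,"tz":3}]'
python3 -m handwheel '[{"tx":-3,"ty":-3,"tz":1,"rz":8},{"tx":-6,"ty":-6,"tz":2,"rz":16},{"tx":-9,"ty":-9,"tz":3,"rz":24},{"tx":-10,"ty":-10.2,"tz":4,"rz":32},{"tx":-10,"ty":-10.2,"tz":4,"rz":36}]'
cat > wl.py <<'E'
import sys
from h import *
s,r=st(); p=eyes.get_image("wrist"); cv2.imwrite(f"pics/{sys.argv[1]}.png",p["image"])
R=np.array(p["R"]);o=-R.T@np.array(p["t"]);print("cam",np.round(o),"axis",np.round(R[2],2), "in tool",np.round(r.T@(o-s["ee_pos"])))
for a in sys.argv[2:]:
    c,z=a.split(":")[0],float(a.split(":")[1]); print(c,z,rects(p,c,z,30,200))
E
python3 wl.py w1 blue:12
```

```text
t 1.5 pos [ 206.2 -616.5  250.3] F [-0.1  0.1  0.7] gap 85.4 q [ 1.21  0.47 -0.01  1.6   0.01  1.07 -0.06]
toolx [ 0.317 -0.948  0.   ] toolz [-0. -0. -1.]
cam [ 284. -591.  374.] axis [-0.3  -0.1  -0.95] in tool [   0.  -82. -124.]
blue 12.0 []$[0]: bad value
$[0]: bad value
```

View pics/w1.png

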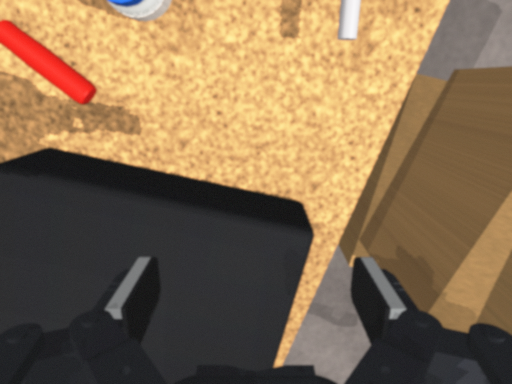

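The view shows only the start position; the rows were refused, so I'll give every key.

```bash
python3 -m handwheel '[{"jaw":8.5,"tx":-3.2,"ty":-3.4,"tz":0,"rx":0,"ry":0,"rz":0},{"jaw":8.5,"tx":-6.5,"ty":-6.8,"tz":1,"rx":0,"ry":0,"rz":0},{"jaw":8.5,"tx":-9.8,"ty":-10.2,"tz":2,"rx":0,"ry":0,"rz":0},{"jaw":8.5,"tx":-13.2,"ty":-13.6,"tz":3,"rx":0,"ry":0,"rz":0},{"jaw":8.5,"tx":-16.5,"ty":-17,"tz":3,"rx":0,"ry":0,"rz":0}]'
python3 -m handwheel '[{"jaw":5,"tx":-3,"ty":-3,"tz":1,"rx":0,"ry":0,"rz":8},{"jaw":5,"tx":-6,"ty":-6,"tz":2,"rx":0,"ry":0,"rz":16},{"jaw":5,"tx":-9,"ty":-9,"tz":3,"rx":0,"ry":0,"rz":24},{"jaw":5,"tx":-10,"ty":-10.2,"tz":4,"rx":0,"ry":0,"rz":32},{"jaw":5,"tx":-10,"ty":-10.2,"tz":4,"rx":0,"ry":0,"rz":36}]'
python3 wl.py w2 blue:12
```

```text
t: 2.05
ee_pos: [315.1, -403.6, 219.2]
eef_rot: [0.811, -0.584, -0.001, -0.0]
wrist_force: [0.0, 0.7, 0.1]
finger_gap: 85.1
t: 2.55
ee_pos: [381.2, -272.9, 178.4]
eef_rot: [-0.592, 0.806, 0.002, 0.0]
wrist_force: [-0.4, 0.8, -0.3]
finger_gap: 50.1
t 2.55 pos [ 381.2 -272.9  178.4] F [-0.4  0.8 -0.3] gap 50.1 q [ 0.62  0.27 -0.08  2.09  0.03  0.79 -1.35]
toolx [-0.3   -0.954 -0.003] toolz [-0.002  0.003 -1.   ]
cam [ 460. -298.  302.] axis [-0.31  0.1  -0.95] in tool [   0.  -82. -124.]
blue 12.0 [(303.5, -475.4, 68, 32, -3.6), (379.4, -284.5, 109, 50, 73.2), (531.6, -165.2, 130, 26, 89.3)]
```

View pics/w2.png

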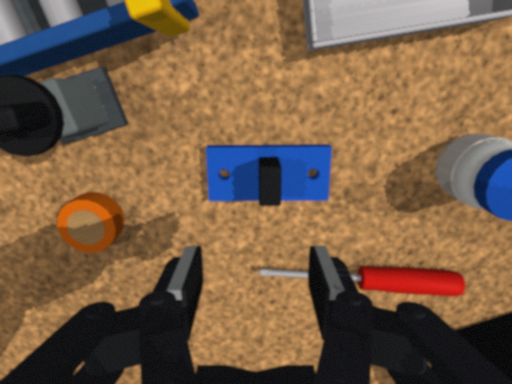

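Blue plate at pixel (268,173), clear of the tool. The wrist fit (109x50) is good; I grasp it.

Run:
```python
from h import *
go([379.4,-284,34],73.2)
```

```text
go [ 379.4 -284.    34. ] shift cm [ 0.96 -0.19 14.49] rotvec deg [ 0.1  0.1 -0.8] yaw now -107.6
```

```bash
python3 -m handwheel '[{"jaw":5,"tx":1,"ty":-0.2,"tz":4.5,"rx":0,"ry":0,"rz":-0.8},{"jaw":5,"tx":1,"ty":-0.2,"tz":9,"rx":0,"ry":0,"rz":-0.8},{"jaw":5,"tx":1,"ty":-0.2,"tz":12.5,"rx":0,"ry":0,"rz":-0.8},{"jaw":5,"tx":1,"ty":-0.2,"tz":14.4,"rx":0,"ry":0,"rz":-0.8},{"jaw":5,"tx":1,"ty":-0.2,"tz":14.4,"rx":0,"ry":0,"rz":-0.8}]'
python3 -m handwheel '[{"jaw":0,"tx":0,"ty":0,"tz":0,"rx":0,"ry":0,"rz":0},{"jaw":0,"tx":0,"ty":0,"tz":0,"rx":0,"ry":0,"rz":0},{"jaw":0,"tx":0,"ty":0,"tz":0,"rx":0,"ry":0,"rz":0},{"jaw":0,"tx":0,"ty":0,"tz":0,"rx":0,"ry":0,"rz":0},{"jaw":0,"tx":0,"ty":0,"tz":0,"rx":0,"ry":0,"rz":0}]' 60
python3 - <<'E'
from h import *
st()
go([440,60,190],0)
E
```

```text
t: 3.1
ee_pos: [377.7, -283.8, 32.7]
eef_rot: [-0.596, 0.803, 0.004, -0.001]
wrist_force: [-0.3, -0.7, -0.0]
finger_gap: 49.8
t: 3.6
ee_pos: [378.5, -284.6, 34.0]
eef_rot: [-0.596, 0.803, 0.003, -0.001]
wrist_force: [-0.7, 1.1, 6.3]
finger_gap: 17.4
t 3.6 pos [ 378.5 -284.6   34. ] F [-0.7  1.1  6.3] gap 17.4 q [ 0.62  0.54 -0.06  2.15  0.06  0.46 -1.35]
toolx [-0.289 -0.957 -0.002] toolz [-0.004  0.003 -1.   ]
go [440  60 190] shift cm [-34.8    4.15 -15.51] rotvec deg [ 0.3 -0.1 73.2] yaw now -106.8
```

Run:
```python
from h import *
s,r=st()
print(np.round(r.T@(np.array([460,-60,230])-s["ee_pos"])/10,1), np.round(r.T@(np.array([612,160,260])-s["ee_pos"])/10,1))
```

```text
t 3.6 pos [ 378.5 -284.6   34. ] F [-0.7  1.1  6.3] gap 17.4 q [ 0.62  0.54 -0.06  2.15  0.06  0.46 -1.35]
toolx [-0.289 -0.957 -0.002] toolz [-0.004  0.003 -1.   ]
[-23.9  -1.2 -19.6] [-49.4  -9.4 -22.5]
```

```bash
python3 -m handwheel '[{"jaw":0,"tx":0,"ty":0,"tz":-4,"rx":0,"ry":0,"rz":0},{"jaw":0,"tx":-2,"ty":0,"tz":-8,"rx":0,"ry":0,"rz":0},{"jaw":0,"tx":-4,"ty":0,"tz":-12,"rx":0,"ry":0,"rz":0},{"jaw":0,"tx":-7,"ty":0,"tz":-16,"rx":0,"ry":0,"rz":0},{"jaw":0,"tx":-10,"ty":-1,"tz":-20,"rx":0,"ry":0,"rz":0}]'
python3 -m handwheel '[{"jaw":0,"tx":-4,"ty":0,"tz":0,"rx":0,"ry":0,"rz":0},{"jaw":0,"tx":-8,"ty":-1,"tz":0,"rx":0,"ry":0,"rz":0},{"jaw":0,"tx":-12,"ty":-2,"tz":-1,"rx":0,"ry":0,"rz":0},{"jaw":0,"tx":-16,"ty":-3,"tz":-2,"rx":0,"ry":0,"rz":0},{"jaw":0,"tx":-20,"ty":-4,"tz":-2,"rx":0,"ry":0,"rz":0}]'
python3 -m handwheel '[{"jaw":0,"tx":-4,"ty":-1,"tz":0,"rx":0,"ry":0,"rz":-8},{"jaw":0,"tx":-8,"ty":-2,"tz":0,"rx":0,"ry":0,"rz":-16},{"jaw":0,"tx":-12,"ty":-3,"tz":0,"rx":0,"ry":0,"rz":-24},{"jaw":0,"tx":-16,"ty":-4,"tz":0,"rx":0,"ry":0,"rz":-32},{"jaw":0,"tx":-19,"ty":-4.4,"tz":0,"rx":0,"ry":0,"rz":-40}]'
python3 -m handwheel '[{"jaw":0,"tx":0,"ty":0,"tz":0,"rx":0,"ry":0,"rz":-8},{"jaw":0,"tx":0,"ty":0,"tz":0,"rx":0,"ry":0,"rz":-16},{"jaw":0,"tx":0,"ty":0,"tz":0,"rx":0,"ry":0,"rz":-24},{"jaw":0,"tx":0,"ty":0,"tz":0,"rx":0,"ry":0,"rz":-32},{"jaw":0,"tx":0,"ty":0,"tz":0,"rx":0,"ry":0,"rz":-40}]'
python3 - <<'E'
from h import *
st(); go([613,160,265],-0.7)
E
```

```text
t: 4.1
ee_pos: [416.2, -191.8, 235.3]
eef_rot: [-0.596, 0.803, 0.003, -0.001]
wrist_force: [1.1, -0.6, -2.1]
finger_gap: 17.1
t: 4.6
ee_pos: [513.6, -10.5, 257.1]
eef_rot: [-0.596, 0.803, 0.002, 0.0]
wrist_force: [0.9, -0.2, -1.9]
finger_gap: 17.3
t: 5.1
ee_pos: [611.4, 161.0, 257.3]
eef_rot: [0.837, -0.548, -0.002, -0.001]
wrist_force: [0.7, 0.5, -1.1]
finger_gap: 17.0
t: 5.6
ee_pos: [611.0, 160.7, 257.2]
eef_rot: [0.974, -0.226, -0.001, -0.001]
wrist_force: [0.7, -0.2, -1.3]
finger_gap: 17.3
t 5.6 pos [611.  160.7 257.2] F [ 0.7 -0.2 -1.3] gap 17.3 q [ 0.1   0.5  -0.57  1.61  0.29  1.11 -1.  ]
toolx [ 0.898 -0.44  -0.003] toolz [-0.002  0.003 -1.   ]
go [613 160 265] shift cm [ 0.21 -0.02 -0.78] rotvec deg [ -0.1   0.1 -25.4] yaw now -26.1
```

```bash
python3 -m handwheel '[{"jaw":0,"tx":0.2,"ty":0,"tz":0,"rx":0,"ry":0,"rz":-8},{"jaw":0,"tx":0.2,"ty":0,"tz":-0.8,"rx":0,"ry":0,"rz":-16},{"jaw":0,"tx":0.2,"ty":0,"tz":-0.8,"rx":0,"ry":0,"rz":-25.4},{"jaw":0,"tx":0.2,"ty":0,"tz":-0.8,"rx":0,"ry":0,"rz":-25.4},{"jaw":0,"tx":0.2,"ty":0,"tz":-0.8,"rx":0,"ry":0,"rz":-25.4}]'
python3 wl.py w3 red:65 yellow:65 blue:65 blue:243
```

```text
t: 6.1
ee_pos: [612.5, 159.5, 265.0]
eef_rot: [1.0, -0.008, -0.001, -0.001]
wrist_force: [-0.4, 0.3, -2.3]
finger_gap: 17.0
t 6.1 pos [612.5 159.5 265. ] F [-0.4  0.3 -2.3] gap 17.0 q [ 0.17  0.52 -0.66  1.6   0.34  1.14 -0.59]
toolx [ 1.    -0.016 -0.003] toolz [-0.003  0.002 -1.   ]
cam [614. 241. 389.] axis [-0.01 -0.32 -0.95] in tool [  -0.  -82. -124.]
red 65.0 [(464.8, 63.1, 98, 43, 89.3)]
yellow 65.0 [(839.5, -33.4, 158, 63, -37.7), (611.7, 149.3, 129, 48, -0.8), (431.0, 277.0, 76, 48, 76.7)]
blue 65.0 [(612.9, 215.0, 129, 56, -0.9)]
blue 243.0 [(613.5, 229.1, 58, 25, -0.9), (612.7, 201.6, 137, 110, 89.2)]
```

View pics/w3.png

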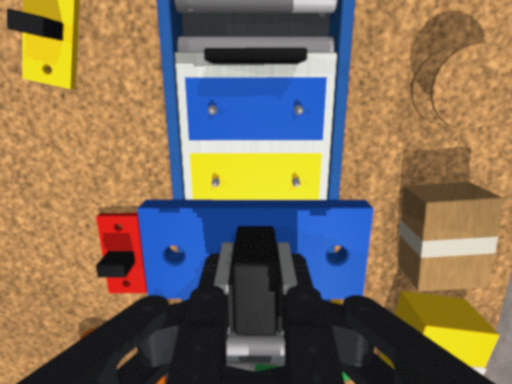

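The wrist view shows the held blue plate (holes at (174,254),(337,254)) and the blue nest pins at (212,109),(299,109). I refine both.

```bash
cat >> h.py <<'E'
def fit(p,col,name=None):
    """held plate's hole pair and nest's pin pair of a colour in a wrist picture (non-colour blobs enclosed in the colour)"""
    h=cv2.cvtColor(p["image"],cv2.COLOR_BGR2HSV);m=0
    for a,b in HSV[col]: m=m|cv2.inRange(h,(a[0],a[1]-30,a[2]),b)
    cs,hi=cv2.findContours(m,cv2.RETR_CCOMP,cv2.CHAIN_APPROX_NONE);out=[]
    g=cv2.cvtColor(p["image"],cv2.COLOR_BGR2GRAY)
    for c,k in zip(cs,hi[0]):
        if k[3]>=0 and 15<cv2.contourArea(c)<900 and cv2.contourArea(cs[k[3]])>1500:
            (u,v),_,_=cv2.minAreaRect(c); x,y,w,hh=cv2.boundingRect(c)
            out.append((round(u,1),round(v,1),w,hh,int(g[y:y+hh,x:x+w].mean())))
    return out
E
python3 - <<'E'
from h import *
p=eyes.get_image("wrist");s=sensors.read_state()
f=fit(p,"blue")+fit(p,"yellow");print(f,np.round(s["ee_pos"],1))
for u,v,*_ in f:
    print((u,v),"z243",np.round(onz(p,(u,v),243),1),"z72",np.round(onz(p,(u,v),72),1))
E
```

```text
[(298.5, 109.5, 10, 10, 110), (212.5, 109.5, 10, 10, 111), (336.8, 248.3, 10, 10, 89), (174.0, 248.0, 10, 10, 90), (295.5, 181.5, 8, 10, 147), (214.8, 181.8, 9, 11, 156)] [612.6 159.6 265. ]
(298.5, 109.5) z243 [631.8 228.8 243. ] z72 [652.6 214.8  72. ]
(212.5, 109.5) z243 [595.3 229.4 243. ] z72 [573.4 216.   72. ]
(336.8, 248.3) z243 [652.1 162.8 243. ] z72 [696.7  71.4  72. ]
(174.0, 248.0) z243 [572.9 164.  243. ] z72 [524.7  74.1  72. ]
(295.5, 181.5) z243 [631.3 197.  243. ] z72 [651.4 145.6  72. ]
(214.8, 181.8) z243 [594.6 197.4 243. ] z72 [571.8 146.5  72. ]
```

Run:
```python
import cv2
a=cv2.imread('pics/w3.png')
c=a[190:310,130:260];d=a[90:130,190:320]
import numpy as np
cv2.imwrite('pics/w3z.png',cv2.resize(np.vstack([c,d]),None,fx=3.7,fy=3.7,interpolation=cv2.INTER_CUBIC))
```

```text
(no output)
```

View pics/w3z.png

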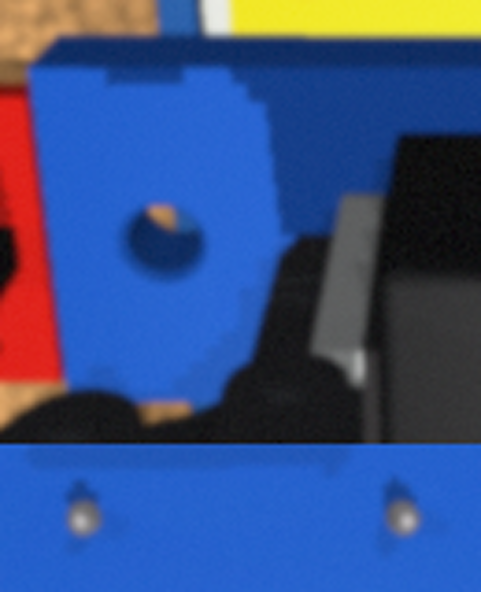

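The hole centre is at (174.3,255) px, so the plate sits centred on the TCP. The pin midpoint is about (613.2,215.7). I move over and down to just above the tips.

Run:
```python
from h import *
go([613.2,215.7,120],-0.8)
```

```text
go [613.2 215.7 120. ] shift cm [ 1.000e-02 -5.570e+00  1.452e+01] rotvec deg [-0.1  0.1 -0.1] yaw now -0.9
```

```bash
python3 -m handwheel '[{"jaw":0,"tx":0,"ty":-3,"tz":3,"rx":0,"ry":0,"rz":0},{"jaw":0,"tx":0,"ty":-5.6,"tz":7,"rx":-0.1,"ry":0.1,"rz":0},{"jaw":0,"tx":0,"ty":-5.6,"tz":11,"rx":-0.1,"ry":0.1,"rz":0},{"jaw":0,"tx":0,"ty":-5.6,"tz":14.5,"rx":-0.1,"ry":0.1,"rz":0},{"jaw":0,"tx":0,"ty":-5.6,"tz":14.5,"rx":-0.1,"ry":0.1,"rz":0}]'
python3 - <<'E'
from h import *
st();go([613.2,215.7,103],-0.8)
p=eyes.get_image("wrist");cv2.imwrite("pics/w4.png",p["image"])
p=eyes.get_image("side");print(rects(p,"blue",98,85,150))
E
```

```text
t: 6.7
ee_pos: [609.8, 214.5, 114.8]
eef_rot: [1.0, -0.008, -0.005, 0.002]
wrist_force: [-0.9, -0.2, -2.0]
finger_gap: 17.0
t 6.7 pos [609.8 214.5 114.8] F [-0.9 -0.2 -2. ] gap 17.0 q [ 0.02  0.71 -0.58  1.67  0.47  0.92 -0.76]
toolx [ 1.    -0.016 -0.01 ] toolz [-0.01  -0.003 -1.   ]
go [613.2 215.7 103. ] shift cm [ 0.35 -0.13  1.17] rotvec deg [ 0.2  0.6 -0.1] yaw now -0.9
[(599.1, 232.1, 134, 71, -1.9)]
```

View pics/w4.png

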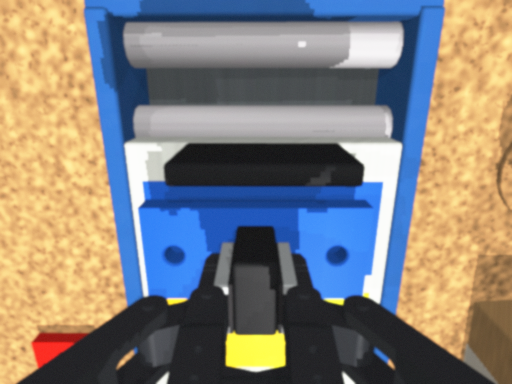

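Plate is just above the nest, holes at (174,255),(337,255); the arm was still settling. I correct laterally first.

```bash
python3 -m handwheel '[{"jaw":0,"tx":0.3,"ty":-0.1,"tz":-0.2,"rx":0.2,"ry":0.5,"rz":0},{"jaw":0,"tx":0.3,"ty":-0.1,"tz":-0.2,"rx":0.2,"ry":0.5,"rz":0},{"jaw":0,"tx":0.3,"ty":-0.1,"tz":-0.2,"rx":0.2,"ry":0.5,"rz":0}]'
python3 - <<'E'
from h import *
st();go([613.2,215.7,103],-0.8)
E
```

```text
t: 7.1
ee_pos: [617.2, 217.3, 124.5]
eef_rot: [1.0, -0.008, 0.005, -0.002]
wrist_force: [-0.6, 0.9, -1.3]
finger_gap: 17.3
t 7.1 pos [617.2 217.3 124.5] F [-0.6  0.9 -1.3] gap 17.3 q [ 0.02  0.7  -0.59  1.66  0.47  0.91 -0.76]
toolx [ 1.    -0.017  0.011] toolz [ 0.011  0.005 -1.   ]
go [613.2 215.7 103. ] shift cm [-0.42  0.17  2.15] rotvec deg [-0.3 -0.6 -0.1] yaw now -1.0
```

```bash
python3 -m handwheel '[{"jaw":0,"tx":-0.4,"ty":0.15,"tz":0.6,"rx":-0.3,"ry":-0.6,"rz":0},{"jaw":0,"tx":-0.4,"ty":0.15,"tz":0.6,"rx":-0.3,"ry":-0.6,"rz":0},{"jaw":0,"tx":-0.4,"ty":0.15,"tz":0.6,"rx":-0.3,"ry":-0.6,"rz":0},{"jaw":0,"tx":-0.4,"ty":0.15,"tz":0.6,"rx":-0.3,"ry":-0.6,"rz":0},{"jaw":0,"tx":-0.4,"ty":0.15,"tz":0.6,"rx":-0.3,"ry":-0.6,"rz":0}]'
python3 - <<'E'
from h import *
st();go([613.2,215.7,103],-0.8)
E
```

```text
t: 7.6
ee_pos: [613.3, 215.9, 118.5]
eef_rot: [1.0, -0.008, 0.0, 0.0]
wrist_force: [-0.7, 0.0, -1.3]
finger_gap: 17.3
t 7.6 pos [613.3 215.9 118.5] F [-0.7  0.  -1.3] gap 17.3 q [ 0.02  0.71 -0.59  1.67  0.47  0.91 -0.77]
toolx [ 1.    -0.017  0.   ] toolz [ 0. -0. -1.]
go [613.2 215.7 103. ] shift cm [-0.01  0.02  1.55] rotvec deg [ 0.  -0.  -0.1] yaw now -0.9
```

Settled now. I go down gently.

```bash
python3 -m handwheel '[{"jaw":0,"tx":0,"ty":0,"tz":0.3,"rx":0,"ry":0,"rz":0},{"jaw":0,"tx":0,"ty":0,"tz":0.6,"rx":0,"ry":0,"rz":0},{"jaw":0,"tx":0,"ty":0,"tz":0.9,"rx":0,"ry":0,"rz":0},{"jaw":0,"tx":0,"ty":0,"tz":1.1,"rx":0,"ry":0,"rz":0},{"jaw":0,"tx":0,"ty":0,"tz":1.1,"rx":0,"ry":0,"rz":0}]'
python3 -c "
from h import *
st()"
python3 -m handwheel '[{"jaw":0,"tx":0,"ty":0,"tz":0.2,"rx":0,"ry":0,"rz":0},{"jaw":0,"tx":0,"ty":0,"tz":0.4,"rx":0,"ry":0,"rz":0},{"jaw":0,"tx":0,"ty":0,"tz":0.6,"rx":0,"ry":0,"rz":0},{"jaw":0,"tx":0,"ty":0,"tz":0.8,"rx":0,"ry":0,"rz":0},{"jaw":0,"tx":0,"ty":0,"tz":0.8,"rx":0,"ry":0,"rz":0}]'
python3 -c "
from h import *
st()"
```

```text
t: 8.1
ee_pos: [613.0, 215.8, 106.9]
eef_rot: [1.0, -0.008, -0.0, 0.0]
wrist_force: [0.2, -0.2, -1.8]
finger_gap: 17.2
t 8.1 pos [613.  215.8 106.9] F [ 0.2 -0.2 -1.8] gap 17.2 q [ 0.01  0.72 -0.58  1.67  0.48  0.9  -0.77]
toolx [ 1.    -0.016 -0.001] toolz [-0.001 -0.001 -1.   ]
t: 8.6
ee_pos: [613.1, 215.9, 99.2]
eef_rot: [1.0, -0.008, -0.0, 0.0]
wrist_force: [0.2, -0.4, 0.8]
finger_gap: 17.4
t 8.6 pos [613.1 215.9  99.2] F [ 0.2 -0.4  0.8] gap 17.4 q [ 0.01  0.73 -0.57  1.67  0.49  0.89 -0.78]
toolx [ 1.    -0.016 -0.   ] toolz [-0.    -0.001 -1.   ]
```

No side force, and weight is coming off at z 99. I press slightly, release, rise, and plan the next pick.

```bash
python3 -m handwheel '[{"jaw":0,"tx":0,"ty":0,"tz":0.2,"rx":0,"ry":0,"rz":0},{"jaw":0,"tx":0,"ty":0,"tz":0.2,"rx":0,"ry":0,"rz":0},{"jaw":5,"tx":0,"ty":0,"tz":0.1,"rx":0,"ry":0,"rz":0},{"jaw":5,"tx":0,"ty":0,"tz":0,"rx":0,"ry":0,"rz":0},{"jaw":5,"tx":0,"ty":0,"tz":0,"rx":0,"ry":0,"rz":0}]'
python3 -m handwheel '[{"jaw":5,"tx":0,"ty":0,"tz":-2,"rx":0,"ry":0,"rz":0},{"jaw":5,"tx":0,"ty":0,"tz":-5,"rx":0,"ry":0,"rz":0},{"jaw":5,"tx":0,"ty":0,"tz":-9,"rx":0,"ry":0,"rz":0},{"jaw":5,"tx":0,"ty":0,"tz":-13,"rx":0,"ry":0,"rz":0},{"jaw":5,"tx":0,"ty":0,"tz":-13,"rx":0,"ry":0,"rz":0}]'
python3 - <<'E'
from h import *
st();go([402,296.7,180],76.7)
for n in ["side"]:
    p=eyes.get_image(n);print("deck blue z77",rects(p,"blue",77,85,150),[rects(p,c,12,85,150,(420,150,200)) for c in("red","yellow")])
p=eyes.get_image("wrist");print("wrist blue z77",rects(p,"blue",77,60,150))
E
```

```text
t: 9.1
ee_pos: [613.2, 215.9, 99.2]
eef_rot: [1.0, -0.008, -0.0, 0.0]
wrist_force: [-0.9, 0.7, -0.4]
finger_gap: 49.9
t: 9.6
ee_pos: [616.0, 217.8, 235.4]
eef_rot: [1.0, -0.008, 0.005, -0.002]
wrist_force: [0.1, 1.2, 1.4]
finger_gap: 50.3
t 9.6 pos [616.  217.8 235.4] F [0.1 1.2 1.4] gap 50.3 q [ 0.06  0.58 -0.65  1.58  0.38  1.1  -0.7 ]
toolx [ 1.    -0.017  0.01 ] toolz [ 0.01   0.003 -1.   ]
go [402.  296.7 180. ] shift cm [-21.58  -7.51   5.36] rotvec deg [  0.2  -0.6 -77.7] yaw now -1.0
deck blue z77 [] [[(440.8, 37.5, 123, 56, 89.5)], [(401.5, 298.0, 116, 57, 76.9)]]
wrist blue z77 [(612.9, 218.8, 124, 54, -1.0)]
```

```bash
python3 -m handwheel '[{"jaw":5,"tx":-4,"ty":-1.4,"tz":0.5,"rx":0,"ry":0,"rz":-8},{"jaw":5,"tx":-8,"ty":-2.8,"tz":1,"rx":0,"ry":0,"rz":-16},{"jaw":5,"tx":-12,"ty":-4.2,"tz":2,"rx":0,"ry":0,"rz":-24},{"jaw":5,"tx":-16,"ty":-5.6,"tz":3,"rx":0,"ry":0,"rz":-32},{"jaw":5,"tx":-20,"ty":-7,"tz":4,"rx":0,"ry":0,"rz":-39}]'
python3 -m handwheel '[{"jaw":5,"tx":0,"ty":0,"tz":0.5,"rx":0,"ry":0,"rz":-8},{"jaw":5,"tx":0,"ty":0,"tz":1,"rx":0,"ry":0,"rz":-16},{"jaw":5,"tx":0,"ty":0,"tz":1,"rx":0,"ry":0,"rz":-24},{"jaw":5,"tx":0,"ty":0,"tz":1,"rx":0,"ry":0,"rz":-32},{"jaw":5,"tx":0,"ty":0,"tz":1,"rx":0,"ry":0,"rz":-39}]'
python3 - <<'E'
from h import *
st();go([402,296.7,180],76.7)
E
```

```text
t: 10.2
ee_pos: [412.5, 288.8, 187.8]
eef_rot: [0.945, 0.328, -0.0, 0.0]
wrist_force: [-0.0, 0.2, 0.5]
finger_gap: 49.9
t: 10.7
ee_pos: [411.7, 288.1, 176.2]
eef_rot: [0.779, 0.627, -0.002, -0.0]
wrist_force: [0.9, 0.4, -0.1]
finger_gap: 49.8
t 10.7 pos [411.7 288.1 176.2] F [ 0.9  0.4 -0.1] gap 49.8 q [ 0.13  0.55 -1.02  1.97  0.58  0.95  0.17]
toolx [ 0.214  0.977 -0.003] toolz [-0.003 -0.002 -1.   ]
go [402.  296.7 180. ] shift cm [ 0.64 -1.13 -0.38] rotvec deg [-0.2  0.2  1. ] yaw now 77.7
```

Run:
```python
from h import *
p=eyes.get_image("wrist");cv2.imwrite("pics/w5.png",p["image"])
R=rects(p,"yellow",12,85,150);print(R)
if R: go([R[0][0],R[0][1],34],R[0][4])
```

```text
[(401.2, 295.2, 112, 53, 76.8)]
go [401.2 295.2  34. ] shift cm [ 0.52 -1.13 14.21] rotvec deg [-0.2  0.2  1.1] yaw now 77.9
```

```bash
python3 -m handwheel '[{"jaw":5,"tx":0.5,"ty":-1.1,"tz":4.5,"rx":0,"ry":0,"rz":1},{"jaw":5,"tx":0.5,"ty":-1.1,"tz":9,"rx":0,"ry":0,"rz":1},{"jaw":5,"tx":0.5,"ty":-1.1,"tz":12,"rx":0,"ry":0,"rz":1},{"jaw":5,"tx":0.5,"ty":-1.1,"tz":14,"rx":0,"ry":0,"rz":1},{"jaw":5,"tx":0.5,"ty":-1.1,"tz":14.1,"rx":0,"ry":0,"rz":1}]'
python3 -m handwheel '[{"jaw":5,"tx":0,"ty":0,"tz":0,"rx":0,"ry":0,"rz":0},{"jaw":5,"tx":0,"ty":0,"tz":0,"rx":0,"ry":0,"rz":0},{"jaw":5,"tx":0,"ty":0,"tz":0,"rx":0,"ry":0,"rz":0}]'
python3 - <<'E'
from h import *
st();go([401.2,295.2,34],76.8)
E
```

```text
t: 11.25
ee_pos: [399.0, 293.3, 31.8]
eef_rot: [0.784, 0.621, -0.006, -0.001]
wrist_force: [0.2, -0.7, -0.3]
finger_gap: 49.8
t: 11.55
ee_pos: [399.5, 293.6, 32.7]
eef_rot: [0.784, 0.621, -0.005, -0.001]
wrist_force: [0.5, 0.1, -0.1]
finger_gap: 50.0
t 11.55 pos [399.5 293.6  32.7] F [ 0.5  0.1 -0.1] gap 50.0 q [-0.07  0.74 -0.79  2.06  0.83  0.71 -0.07]
toolx [ 0.229  0.973 -0.007] toolz [-0.009 -0.005 -1.   ]
go [401.2 295.2  34. ] shift cm [ 0.2   0.12 -0.13] rotvec deg [-0.4  0.4 -0. ] yaw now 76.8
```

```bash
python3 -m handwheel '[{"jaw":5,"tx":0.2,"ty":0.1,"tz":-0.15,"rx":-0.4,"ry":0.4,"rz":0},{"jaw":5,"tx":0.2,"ty":0.1,"tz":-0.15,"rx":-0.4,"ry":0.4,"rz":0},{"jaw":5,"tx":0.2,"ty":0.1,"tz":-0.15,"rx":-0.4,"ry":0.4,"rz":0},{"jaw":5,"tx":0.2,"ty":0.1,"tz":-0.15,"rx":-0.4,"ry":0.4,"rz":0}]'
python3 -m handwheel '[{"jaw":0,"tx":0,"ty":0,"tz":0,"rx":0,"ry":0,"rz":0},{"jaw":0,"tx":0,"ty":0,"tz":0,"rx":0,"ry":0,"rz":0},{"jaw":0,"tx":0,"ty":0,"tz":0,"rx":0,"ry":0,"rz":0},{"jaw":0,"tx":0,"ty":0,"tz":0,"rx":0,"ry":0,"rz":0},{"jaw":0,"tx":0,"ty":0,"tz":-1,"rx":0,"ry":0,"rz":0}]' 60
python3 - <<'E'
from h import *
st();go([613,90,265],-0.8)
E
```

```text
t: 11.95
ee_pos: [401.1, 295.2, 34.4]
eef_rot: [0.784, 0.621, 0.0, -0.0]
wrist_force: [0.5, 0.1, -0.1]
finger_gap: 50.1
t: 12.45
ee_pos: [400.4, 294.6, 43.7]
eef_rot: [0.784, 0.621, -0.001, -0.0]
wrist_force: [-0.6, 0.2, -2.8]
finger_gap: 17.1
t 12.45 pos [400.4 294.6  43.7] F [-0.6  0.2 -2.8] gap 17.1 q [-0.06  0.72 -0.81  2.06  0.81  0.72 -0.06]
toolx [ 0.229  0.973 -0.002] toolz [-0.002 -0.001 -1.   ]
go [613  90 265] shift cm [-15.08  25.34 -22.15] rotvec deg [-0.   0.1 77.6] yaw now 76.8
```

```bash
python3 -m handwheel '[{"jaw":0,"tx":0,"ty":0,"tz":-5,"rx":0,"ry":0,"rz":0},{"jaw":0,"tx":0,"ty":0,"tz":-9.5,"rx":0,"ry":0,"rz":0},{"jaw":0,"tx":0,"ty":0,"tz":-14,"rx":0,"ry":0,"rz":8},{"jaw":0,"tx":-1,"ty":3,"tz":-18,"rx":0,"ry":0,"rz":16},{"jaw":0,"tx":-2,"ty":6,"tz":-22,"rx":0,"ry":0,"rz":24}]'
python3 - <<'E'
from h import *
st();go([613,90,265],-0.8)
E
```

```text
t: 12.95
ee_pos: [453.1, 262.1, 264.4]
eef_rot: [0.896, 0.443, -0.001, 0.0]
wrist_force: [0.6, -0.2, -1.7]
finger_gap: 17.1
t 12.95 pos [453.1 262.1 264.4] F [ 0.6 -0.2 -1.7] gap 17.1 q [ 0.2   0.42 -0.99  1.85  0.4   1.09 -0.02]
toolx [ 0.607  0.795 -0.002] toolz [-0.002 -0.001 -1.   ]
go [613  90 265] shift cm [-3.97 23.16 -0.07] rotvec deg [ 0.   0.1 53.4] yaw now 52.6
```

```bash
python3 -m handwheel '[{"jaw":0,"tx":-0.8,"ty":4.5,"tz":0,"rx":0,"ry":0,"rz":8},{"jaw":0,"tx":-1.6,"ty":9,"tz":0,"rx":0,"ry":0,"rz":16},{"jaw":0,"tx":-2.4,"ty":13.5,"tz":0,"rx":0,"ry":0,"rz":24},{"jaw":0,"tx":-3.2,"ty":18,"tz":0,"rx":0,"ry":0,"rz":32},{"jaw":0,"tx":-4,"ty":22,"tz":0,"rx":0,"ry":0,"rz":40}]'
python3 -m handwheel '[{"jaw":0,"tx":0,"ty":0.2,"tz":0,"rx":0,"ry":0,"rz":7},{"jaw":0,"tx":0,"ty":0.5,"tz":0,"rx":0,"ry":0,"rz":13.4},{"jaw":0,"tx":0,"ty":1,"tz":0,"rx":0,"ry":0,"rz":13.4},{"jaw":0,"tx":0,"ty":1,"tz":0,"rx":0,"ry":0,"rz":13.4},{"jaw":0,"tx":0,"ty":1,"tz":0,"rx":0,"ry":0,"rz":13.4}]'
cat > hold.py <<'E'
import sys
from h import *
col=sys.argv[1]; s,r=st()
p=eyes.get_image("wrist");cv2.imwrite(f"pics/{sys.argv[2]}.png",p["image"])
zt=s["ee_pos"][2]-22
print("pins",[(q,np.round(onz(p,q[:2],72),1)) for q in fit(p,col) if q[1]<200])
# held plate: top-surface holes as dark blobs near expected places
g=cv2.cvtColor(p["image"],cv2.COLOR_BGR2HSV)[...,2]
for sx in(-40,40):
    X=s["ee_pos"]+r@np.array([sx,0,22.]);u,v=proj(p,X).astype(int)
    w=g[v-18:v+19,u-18:u+19];lim=(np.percentile(w,75)*0.72)
    n,l,stt,c=cv2.connectedComponentsWithStats((w<lim).astype(np.uint8))
    k=max(range(1,n),key=lambda i:stt[i][4]) if n>1 else 0
    q=(stt[k][0]+stt[k][2]/2-.5+u-18,stt[k][1]+stt[k][3]/2-.5+v-18)
    print("hole exp",(u,v),"got",q,stt[k][2:4],np.round(onz(p,q,zt),1),"exp",np.round(X,1))
E
python3 hold.py yellow w6
```

```text
t: 13.45
ee_pos: [604.4, 94.6, 264.6]
eef_rot: [0.994, 0.107, -0.001, 0.001]
wrist_force: [0.7, 0.6, -1.9]
finger_gap: 17.3
t: 13.95
ee_pos: [606.3, 85.1, 264.6]
eef_rot: [1.0, -0.009, -0.001, 0.001]
wrist_force: [0.5, 0.6, -1.4]
finger_gap: 17.5
t 13.95 pos [606.3  85.1 264.6] F [ 0.5  0.6 -1.4] gap 17.5 q [ 0.31  0.49 -0.69  1.65  0.34  1.13 -0.49]
toolx [ 1.    -0.018 -0.002] toolz [-0.002 -0.001 -1.   ]
pins [((303.8, 103.3, 9, 10, 125), array([651.2, 145.1,  72. ])), ((217.0, 103.5, 9, 10, 126), array([571.8, 146.3,  72. ]))]
hole exp (np.int64(173), np.int64(255)) got (np.float64(174.5), np.float64(256.0)) [20 17] [566.5  85.2 242.6] exp [566.2  85.8 242.7]
hole exp (np.int64(337), np.int64(255)) got (np.float64(336.0), np.float64(256.0)) [21 19] [645.7  83.9 242.6] exp [646.2  84.3 242.5]
```

View pics/w6.png

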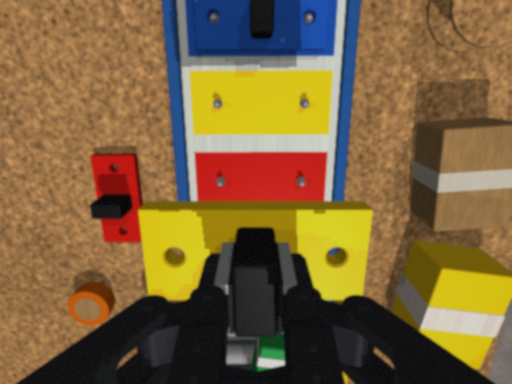

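Blue is seated with its pins showing at (213,16),(310,16); yellow pins at (217,103),(304,103), yellow plate centred in the hand. Going to the yellow nest.

Run:
```python
from h import *
go([612,146.1,120],-0.85)
```

```text
go [612.  146.1 120. ] shift cm [ 0.49 -6.11 14.46] rotvec deg [ 0.1  0.1 -0.2] yaw now -1.0
```

```bash
python3 -m handwheel '[{"jaw":0,"tx":0.4,"ty":-3,"tz":3,"rx":0,"ry":0,"rz":0},{"jaw":0,"tx":0.5,"ty":-6.1,"tz":7,"rx":0,"ry":0,"rz":0},{"jaw":0,"tx":0.5,"ty":-6.1,"tz":10.5,"rx":0,"ry":0,"rz":0},{"jaw":0,"tx":0.5,"ty":-6.1,"tz":13,"rx":0.1,"ry":0.1,"rz":-0.2},{"jaw":0,"tx":0.5,"ty":-6.1,"tz":14,"rx":0.1,"ry":0.1,"rz":-0.2}]'
python3 -c "
from h import *
go([612,146.1,120],-0.85)"
```

```text
t: 14.5
ee_pos: [610.2, 146.0, 121.6]
eef_rot: [1.0, -0.006, -0.003, 0.0]
wrist_force: [-0.1, -0.0, -1.6]
finger_gap: 17.1
go [612.  146.1 120. ] shift cm [ 0.18 -0.01  0.16] rotvec deg [0.  0.3 0.1] yaw now -0.7
```

```bash
python3 -m handwheel '[{"jaw":0,"tx":0.15,"ty":0,"tz":0.1,"rx":0,"ry":0.3,"rz":0.1},{"jaw":0,"tx":0.15,"ty":0,"tz":0.1,"rx":0,"ry":0.3,"rz":0.1},{"jaw":0,"tx":0.15,"ty":0,"tz":0.1,"rx":0,"ry":0.3,"rz":0.1},{"jaw":0,"tx":0.15,"ty":0,"tz":0.1,"rx":0,"ry":0.3,"rz":0.1},{"jaw":0,"tx":0.15,"ty":0,"tz":0.1,"rx":0,"ry":0.3,"rz":0.1}]'
python3 -c "
from h import *
st();go([612,146.1,107],-0.85)"
```

```text
t: 15.0
ee_pos: [612.3, 146.0, 121.7]
eef_rot: [1.0, -0.007, 0.001, -0.0]
wrist_force: [0.9, 1.2, -1.3]
finger_gap: 17.0
t 15.0 pos [612.3 146.  121.7] F [ 0.9  1.2 -1.3] gap 17.0 q [ 0.15  0.68 -0.61  1.72  0.48  0.9  -0.68]
toolx [ 1.    -0.014  0.002] toolz [ 0.002  0.    -1.   ]
go [612.  146.1 107. ] shift cm [-0.03 -0.01  1.47] rotvec deg [-0.  -0.1  0. ] yaw now -0.8
```

```bash
python3 -m handwheel '[{"jaw":0,"tx":0,"ty":0,"tz":0.4,"rx":0,"ry":0,"rz":0},{"jaw":0,"tx":0,"ty":0,"tz":0.8,"rx":0,"ry":0,"rz":0},{"jaw":0,"tx":0,"ty":0,"tz":1.2,"rx":0,"ry":0,"rz":0},{"jaw":0,"tx":0,"ty":0,"tz":1.5,"rx":0,"ry":0,"rz":0},{"jaw":0,"tx":0,"ty":0,"tz":1.5,"rx":0,"ry":0,"rz":0}]'
python3 -m handwheel '[{"jaw":0,"tx":0,"ty":0,"tz":0.2,"rx":0,"ry":0,"rz":0},{"jaw":0,"tx":0,"ty":0,"tz":0.4,"rx":0,"ry":0,"rz":0},{"jaw":0,"tx":0,"ty":0,"tz":0.6,"rx":0,"ry":0,"rz":0},{"jaw":0,"tx":0,"ty":0,"tz":0.8,"rx":0,"ry":0,"rz":0},{"jaw":0,"tx":0,"ty":0,"tz":0.8,"rx":0,"ry":0,"rz":0}]'
python3 -c "
from h import *
st()"
```

```text
t: 15.5
ee_pos: [611.9, 145.9, 105.9]
eef_rot: [1.0, -0.007, 0.0, 0.0]
wrist_force: [0.2, -0.1, -1.9]
finger_gap: 17.3
t: 16.0
ee_pos: [611.9, 146.3, 99.5]
eef_rot: [1.0, -0.007, 0.0, 0.0]
wrist_force: [-4.4, -2.1, 9.8]
finger_gap: 17.2
t 16.0 pos [611.9 146.3  99.5] F [-4.4 -2.1  9.8] gap 17.2 q [ 0.14  0.7  -0.59  1.73  0.5   0.86 -0.69]
toolx [ 1.    -0.014  0.001] toolz [ 0.001 -0.001 -1.   ]
```

```bash
python3 -m handwheel '[{"jaw":0,"tx":0,"ty":0,"tz":0.2,"rx":0,"ry":0,"rz":0},{"jaw":0,"tx":0,"ty":0,"tz":0.2,"rx":0,"ry":0,"rz":0},{"jaw":5,"tx":0,"ty":0,"tz":0.1,"rx":0,"ry":0,"rz":0},{"jaw":5,"tx":0,"ty":0,"tz":0,"rx":0,"ry":0,"rz":0},{"jaw":5,"tx":0,"ty":0,"tz":0,"rx":0,"ry":0,"rz":0}]'
python3 -m handwheel '[{"jaw":5,"tx":0,"ty":0,"tz":-2,"rx":0,"ry":0,"rz":0},{"jaw":5,"tx":0,"ty":0,"tz":-5,"rx":0,"ry":0,"rz":0},{"jaw":5,"tx":0,"ty":0,"tz":-9,"rx":0,"ry":0,"rz":0},{"jaw":5,"tx":0,"ty":0,"tz":-11,"rx":0,"ry":0,"rz":0},{"jaw":5,"tx":0,"ty":0,"tz":-11,"rx":0,"ry":0,"rz":0}]'
python3 - <<'E'
from h import *
st()
p=eyes.get_image("side");R=rects(p,"red",12,85,150,(440,40,150));print(R)
p=eyes.get_image("scene");R=rects(p,"red",12,85,150,(440,40,150));print(R)
go([R[0][0],R[0][1],180],R[0][4])
E
```

```text
t: 16.5
ee_pos: [612.1, 146.3, 99.6]
eef_rot: [1.0, -0.007, 0.001, 0.0]
wrist_force: [0.2, 0.9, -0.1]
finger_gap: 50.3
t: 17.0
ee_pos: [613.8, 147.2, 213.1]
eef_rot: [1.0, -0.007, 0.004, -0.001]
wrist_force: [0.6, 0.3, 0.5]
finger_gap: 50.2
t 17.0 pos [613.8 147.2 213.1] F [0.6 0.3 0.5] gap 50.2 q [ 0.19  0.57 -0.67  1.66  0.4   1.04 -0.62]
toolx [ 1.    -0.014  0.007] toolz [ 0.007  0.001 -1.   ]
[(440.4, 37.5, 123, 56, 89.5)]
[]Traceback (most recent call last):
  File "<stdin>", line 5, in <module>
IndexError: list index out of range
```

```bash
python3 -m handwheel '[{"jaw":5,"tx":-3.5,"ty":2.2,"tz":0,"rx":0,"ry":0,"rz":-8},{"jaw":5,"tx":-7,"ty":4.5,"tz":0,"rx":0,"ry":0,"rz":-16},{"jaw":5,"tx":-10.5,"ty":6.8,"tz":1,"rx":0,"ry":0,"rz":-24},{"jaw":5,"tx":-14,"ty":9,"tz":2,"rx":0,"ry":0,"rz":-32},{"jaw":5,"tx":-17,"ty":11.3,"tz":3,"rx":0,"ry":0,"rz":-40}]'
python3 -m handwheel '[{"jaw":5,"tx":0,"ty":0,"tz":0,"rx":0,"ry":0,"rz":-8},{"jaw":5,"tx":0,"ty":0,"tz":0,"rx":0,"ry":0,"rz":-16},{"jaw":5,"tx":0,"ty":0,"tz":0,"rx":0,"ry":0,"rz":-24},{"jaw":5,"tx":0,"ty":0,"tz":0,"rx":0,"ry":0,"rz":-32},{"jaw":5,"tx":0,"ty":0,"tz":0,"rx":0,"ry":0,"rz":-40}]'
python3 -m handwheel '[{"jaw":5,"tx":0,"ty":0,"tz":0,"rx":0,"ry":0,"rz":-5},{"jaw":5,"tx":0,"ty":0,"tz":0,"rx":0,"ry":0,"rz":-10},{"jaw":5,"tx":0,"ty":0,"tz":0,"rx":0,"ry":0,"rz":-10},{"jaw":5,"tx":0,"ty":0,"tz":0,"rx":0,"ry":0,"rz":-10}]'
python3 - <<'E'
from h import *
st()
p=eyes.get_image("wrist");cv2.imwrite("pics/w7.png",p["image"])
R=rects(p,"red",12,85,150);print(R)
if R: go([R[0][0],R[0][1],34.5],R[0][4])
E
```

```text
t: 17.6
ee_pos: [437.4, 34.6, 177.5]
eef_rot: [0.941, 0.338, -0.001, 0.0]
wrist_force: [1.0, -0.6, -0.3]
finger_gap: 49.7
t: 18.1
ee_pos: [436.4, 34.4, 176.3]
eef_rot: [0.767, 0.642, -0.002, -0.001]
wrist_force: [-0.2, -0.7, 0.3]
finger_gap: 50.2
t: 18.5
ee_pos: [435.7, 34.3, 175.5]
eef_rot: [0.709, 0.705, -0.002, -0.002]
wrist_force: [-0.2, -0.2, 0.4]
finger_gap: 49.9
t 18.5 pos [435.7  34.3 175.5] F [-0.2 -0.2  0.4] gap 49.9 q [ 0.78  0.47 -1.11  2.12  0.54  0.89  0.91]
toolx [0.005 1.    0.001] toolz [-0.006  0.001 -1.   ]
[(439.2, 32.7, 111, 52, 89.7)]
go [439.2  32.7  34.5] shift cm [-0.16  0.4  14.12] rotvec deg [-0.3 -0.   0. ] yaw now 89.7
```

```bash
python3 -m handwheel '[{"jaw":5,"tx":-0.2,"ty":0.4,"tz":4.5,"rx":-0.3,"ry":0,"rz":0},{"jaw":5,"tx":-0.2,"ty":0.4,"tz":9,"rx":-0.3,"ry":0,"rz":0},{"jaw":5,"tx":-0.2,"ty":0.4,"tz":12,"rx":-0.3,"ry":0,"rz":0},{"jaw":5,"tx":-0.2,"ty":0.4,"tz":13.5,"rx":-0.3,"ry":0,"rz":0},{"jaw":5,"tx":-0.2,"ty":0.4,"tz":13.9,"rx":-0.3,"ry":0,"rz":0}]'
python3 -m handwheel '[{"jaw":5,"tx":0,"ty":0,"tz":0,"rx":0,"ry":0,"rz":0},{"jaw":5,"tx":0,"ty":0,"tz":0,"rx":0,"ry":0,"rz":0},{"jaw":5,"tx":0,"ty":0,"tz":0,"rx":0,"ry":0,"rz":0}]'
python3 - <<'E'
from h import *
st();go([439.2,32.7,34.3],89.7)
E
```

```text
t: 19.05
ee_pos: [437.9, 32.4, 35.0]
eef_rot: [0.709, 0.705, -0.001, -0.001]
wrist_force: [-0.7, -0.6, 1.0]
finger_gap: 49.7
t: 19.35
ee_pos: [438.6, 32.4, 35.9]
eef_rot: [0.709, 0.705, -0.001, -0.001]
wrist_force: [0.2, -0.4, -0.2]
finger_gap: 49.8
t 19.35 pos [438.6  32.4  35.9] F [ 0.2 -0.4 -0.2] gap 49.8 q [ 0.52  0.68 -0.81  2.19  0.87  0.64  0.65]
toolx [0.005 1.    0.   ] toolz [-0.002  0.    -1.   ]
go [439.2  32.7  34.3] shift cm [0.03 0.06 0.16] rotvec deg [-0.1 -0.  -0. ] yaw now 89.7
```

```bash
python3 -m handwheel '[{"jaw":5,"tx":0,"ty":0.05,"tz":0.15,"rx":0,"ry":0,"rz":0},{"jaw":0,"tx":0,"ty":0.05,"tz":0.15,"rx":0,"ry":0,"rz":0},{"jaw":0,"tx":0,"ty":0.05,"tz":0.15,"rx":0,"ry":0,"rz":0},{"jaw":0,"tx":0,"ty":0.05,"tz":0.15,"rx":0,"ry":0,"rz":0},{"jaw":0,"tx":0,"ty":0.05,"tz":0.15,"rx":0,"ry":0,"rz":0}]' 60
python3 -m handwheel '[{"jaw":0,"tx":0,"ty":0,"tz":-5,"rx":0,"ry":0,"rz":0},{"jaw":0,"tx":0,"ty":0,"tz":-9.5,"rx":0,"ry":0,"rz":0},{"jaw":0,"tx":0,"ty":0,"tz":-14,"rx":0,"ry":0,"rz":8},{"jaw":0,"tx":-1,"ty":3,"tz":-18,"rx":0,"ry":0,"rz":16},{"jaw":0,"tx":-1.7,"ty":6,"tz":-22,"rx":0,"ry":0,"rz":24}]'
python3 - <<'E'
from h import *
st();go([613,18,265],-0.8)
E
```

```text
t: 19.85
ee_pos: [439.4, 32.4, 34.8]
eef_rot: [0.709, 0.705, -0.001, -0.0]
wrist_force: [0.2, -0.4, 5.8]
finger_gap: 17.3
t: 20.35
ee_pos: [498.4, 14.5, 255.2]
eef_rot: [0.842, 0.54, -0.001, 0.0]
wrist_force: [0.9, 0.8, -2.5]
finger_gap: 17.2
t 20.35 pos [498.4  14.5 255.2] F [ 0.9  0.8 -2.5] gap 17.2 q [ 0.75  0.4  -1.04  1.91  0.4   1.05  0.69]
toolx [ 0.417  0.909 -0.002] toolz [-0.002 -0.001 -1.   ]
go [613  18 265] shift cm [ 5.09 10.27 -1.  ] rotvec deg [ 0.   0.1 66.2] yaw now 65.4
```

```bash
python3 -m handwheel '[{"jaw":0,"tx":1,"ty":2,"tz":-1,"rx":0,"ry":0,"rz":8},{"jaw":0,"tx":2,"ty":4,"tz":-1,"rx":0,"ry":0,"rz":16},{"jaw":0,"tx":3,"ty":6,"tz":-1,"rx":0,"ry":0,"rz":24},{"jaw":0,"tx":4,"ty":8,"tz":-1,"rx":0,"ry":0,"rz":32},{"jaw":0,"tx":5,"ty":10,"tz":-1,"rx":0,"ry":0,"rz":40}]'
python3 -m handwheel '[{"jaw":0,"tx":0,"ty":0,"tz":0,"rx":0,"ry":0,"rz":8},{"jaw":0,"tx":0,"ty":0,"tz":0,"rx":0,"ry":0,"rz":16},{"jaw":0,"tx":0,"ty":0,"tz":0,"rx":0,"ry":0,"rz":24},{"jaw":0,"tx":0,"ty":0,"tz":0,"rx":0,"ry":0,"rz":26.2},{"jaw":0,"tx":0,"ty":0,"tz":0,"rx":0,"ry":0,"rz":26.2}]'
python3 -m handwheel '[{"jaw":0,"tx":0,"ty":0,"tz":0,"rx":0,"ry":0,"rz":0},{"jaw":0,"tx":0,"ty":0,"tz":0,"rx":0,"ry":0,"rz":0}]'
python3 hold.py red w8; python3 -c "
from h import *
go([611.2,71,120],-0.85)"
```

```text
t: 20.85
ee_pos: [610.5, 18.2, 264.2]
eef_rot: [0.976, 0.217, -0.002, 0.001]
wrist_force: [0.4, 0.0, -1.1]
finger_gap: 17.4
t: 21.35
ee_pos: [610.1, 18.2, 263.6]
eef_rot: [1.0, -0.01, -0.002, 0.001]
wrist_force: [0.1, -0.3, -1.8]
finger_gap: 16.8
t: 21.55
ee_pos: [609.8, 18.2, 263.2]
eef_rot: [1.0, -0.009, -0.002, 0.001]
wrist_force: [-0.3, -0.1, -1.3]
finger_gap: 17.1
t 21.55 pos [609.8  18.2 263.2] F [-0.3 -0.1 -1.3] gap 17.1 q [ 0.42  0.49 -0.69  1.65  0.34  1.12 -0.38]
toolx [ 1.    -0.019 -0.005] toolz [-0.005 -0.002 -1.   ]
pins [((299.3, 111.3, 10, 10, 114), array([650.1,  71.1,  72. ])), ((213.0, 112.0, 9, 10, 117), array([570.9,  71.9,  72. ]))]
hole exp (np.int64(173), np.int64(255)) got (np.float64(174.0), np.float64(257.5)) [21 18] [569.6  17.5 241.2] exp [569.7  18.9 241.4]
hole exp (np.int64(336), np.int64(255)) got (np.float64(336.0), np.float64(258.0)) [21 19] [649.2  15.9 241.2] exp [649.6  17.4 241. ]
go [611.2  71.  120. ] shift cm [ 0.1  -5.31 14.32] rotvec deg [ 0.1  0.3 -0.2] yaw now -1.1
```

View pics/w8.png

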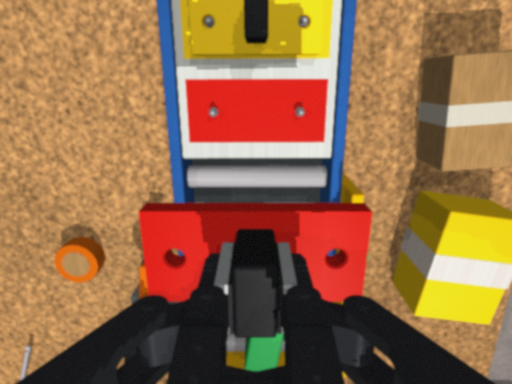

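Yellow seated, pins showing at (209,20),(304,20). Red plate lies about 1.2 mm back in the hand, so I compensate: target (611.2,72.5).

```bash
python3 -m handwheel '[{"jaw":0,"tx":0.1,"ty":-3,"tz":3,"rx":0,"ry":0,"rz":0},{"jaw":0,"tx":0.2,"ty":-5.4,"tz":7,"rx":0,"ry":0,"rz":0},{"jaw":0,"tx":0.2,"ty":-5.4,"tz":10.5,"rx":0.1,"ry":0.3,"rz":-0.2},{"jaw":0,"tx":0.2,"ty":-5.4,"tz":13,"rx":0.1,"ry":0.3,"rz":-0.2},{"jaw":0,"tx":0.2,"ty":-5.4,"tz":14,"rx":0.1,"ry":0.3,"rz":-0.2}]'
python3 -m handwheel '[{"jaw":0,"tx":0,"ty":0,"tz":0,"rx":0,"ry":0,"rz":0},{"jaw":0,"tx":0,"ty":0,"tz":0,"rx":0,"ry":0,"rz":0}]'
python3 -c "
from h import *
go([611.2,72.5,120],-0.85)"
```

```text
t: 22.1
ee_pos: [610.6, 71.5, 120.3]
eef_rot: [1.0, -0.008, -0.002, 0.0]
wrist_force: [-0.8, 0.6, -2.0]
finger_gap: 17.2
t: 22.3
ee_pos: [611.1, 71.5, 121.0]
eef_rot: [1.0, -0.008, -0.002, 0.0]
wrist_force: [-0.1, -0.0, -1.8]
finger_gap: 17.3
go [611.2  72.5 120. ] shift cm [ 0.01 -0.1   0.1 ] rotvec deg [ 0.   0.2 -0. ] yaw now -0.9
```

```bash
python3 -m handwheel '[{"jaw":0,"tx":0,"ty":-0.1,"tz":0.1,"rx":0,"ry":0.2,"rz":0},{"jaw":0,"tx":0,"ty":-0.1,"tz":0.4,"rx":0,"ry":0.2,"rz":0},{"jaw":0,"tx":0,"ty":-0.1,"tz":0.8,"rx":0,"ry":0.2,"rz":0},{"jaw":0,"tx":0,"ty":-0.1,"tz":1.2,"rx":0,"ry":0.2,"rz":0},{"jaw":0,"tx":0,"ty":-0.1,"tz":1.4,"rx":0,"ry":0.2,"rz":0}]'
python3 -m handwheel '[{"jaw":0,"tx":0,"ty":0,"tz":0.2,"rx":0,"ry":0,"rz":0},{"jaw":0,"tx":0,"ty":0,"tz":0.4,"rx":0,"ry":0,"rz":0},{"jaw":0,"tx":0,"ty":0,"tz":0.6,"rx":0,"ry":0,"rz":0},{"jaw":0,"tx":0,"ty":0,"tz":0.8,"rx":0,"ry":0,"rz":0},{"jaw":0,"tx":0,"ty":0,"tz":0.8,"rx":0,"ry":0,"rz":0}]'
python3 -c "
from h import *
st()"
```

```text
t: 22.8
ee_pos: [610.8, 72.3, 106.5]
eef_rot: [1.0, -0.008, -0.0, 0.0]
wrist_force: [0.2, 0.5, -1.1]
finger_gap: 17.2
t: 23.3
ee_pos: [610.8, 72.4, 99.8]
eef_rot: [1.0, -0.008, -0.0, 0.001]
wrist_force: [-3.5, -0.9, 7.9]
finger_gap: 17.3
t 23.3 pos [610.8  72.4  99.8] F [-3.5 -0.9  7.9] gap 17.3 q [ 0.26  0.69 -0.6   1.76  0.5   0.85 -0.58]
toolx [ 1.    -0.015 -0.   ] toolz [-0.    -0.001 -1.   ]
```

```bash
python3 -m handwheel '[{"jaw":0,"tx":0,"ty":0,"tz":0.2,"rx":0,"ry":0,"rz":0},{"jaw":0,"tx":0,"ty":0,"tz":0.2,"rx":0,"ry":0,"rz":0},{"jaw":5,"tx":0,"ty":0,"tz":0.1,"rx":0,"ry":0,"rz":0},{"jaw":5,"tx":0,"ty":0,"tz":0,"rx":0,"ry":0,"rz":0},{"jaw":5,"tx":0,"ty":0,"tz":0,"rx":0,"ry":0,"rz":0}]'
python3 -m handwheel '[{"jaw":5,"tx":0,"ty":0,"tz":-3,"rx":0,"ry":0,"rz":0},{"jaw":5,"tx":0,"ty":0,"tz":-7,"rx":0,"ry":0,"rz":0},{"jaw":5,"tx":0,"ty":0,"tz":-11,"rx":0,"ry":0,"rz":0},{"jaw":7,"tx":0,"ty":3,"tz":-15,"rx":0,"ry":0,"rz":0},{"jaw":7,"tx":0,"ty":7,"tz":-18,"rx":0,"ry":0,"rz":0}]'
python3 -m handwheel '[{"jaw":7,"tx":0,"ty":3,"tz":-1,"rx":0,"ry":0,"rz":0},{"jaw":7,"tx":0,"ty":7,"tz":-1,"rx":0,"ry":0,"rz":0},{"jaw":7,"tx":0,"ty":11,"tz":-1,"rx":0,"ry":0,"rz":0},{"jaw":7,"tx":0,"ty":14,"tz":-1,"rx":0,"ry":0,"rz":0},{"jaw":7,"tx":0,"ty":14,"tz":-1,"rx":0,"ry":0,"rz":0}]'
python3 wl.py w9 green:100 red:77; python3 -c "
import cv2;cv2.imwrite('pics/w9b.png',cv2.imread('pics/w9.png'))"
```

```text
t: 23.8
ee_pos: [611.0, 72.4, 99.9]
eef_rot: [1.0, -0.008, 0.0, 0.001]
wrist_force: [-0.1, 0.7, 0.1]
finger_gap: 50.2
t: 24.3
ee_pos: [610.4, 5.0, 282.8]
eef_rot: [1.0, -0.005, 0.001, -0.0]
wrist_force: [1.1, -1.6, 0.4]
finger_gap: 70.1
t: 24.8
ee_pos: [608.3, -141.8, 291.9]
eef_rot: [1.0, -0.009, 0.001, 0.001]
wrist_force: [-0.2, -0.2, -0.6]
finger_gap: 70.1
t 24.8 pos [ 608.3 -141.8  291.9] F [-0.2 -0.2 -0.6] gap 70.1 q [ 0.66  0.48 -0.67  1.59  0.32  1.18 -0.1 ]
toolx [ 1.    -0.019  0.002] toolz [ 0.002 -0.002 -1.   ]
cam [610. -60. 416.] axis [-0.   -0.32 -0.95] in tool [  -0.  -82. -124.]
green 100.0 [(615.0, -171.2, 73, 38, 80.6), (624.3, -111.9, 37, 20, -9.6)]
red 77.0 [(807.1, -438.0, 36, 14, -1.2), (715.1, -376.1, 37, 9, 78.3), (833.7, -334.1, 154, 33, -20.4), (299.3, -335.7, 94, 14, 75.2)]
```

View pics/w9.png

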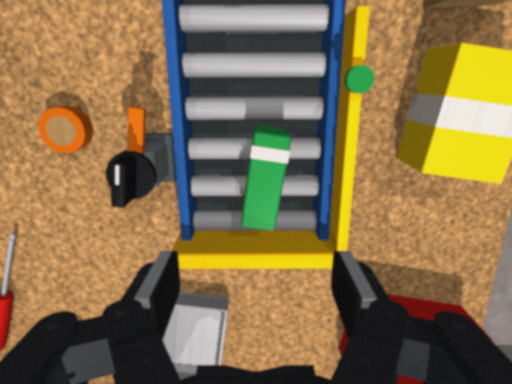

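Chock seen at (267,180), yawed about 9.6°; white-marked cap at (130,178), toe pointing up (+y) at (136,125). All seated plates are out of view. I grasp the chock at (617,-158).

Run:
```python
from h import *
go([617.3,-157.9,88],-9.6)
```

```text
go [ 617.3 -157.9   88. ] shift cm [ 0.86  1.95 20.41] rotvec deg [-0.  -0.1  8.7] yaw now -0.9
```

```bash
python3 -m handwheel '[{"jaw":7,"tx":0.9,"ty":1.5,"tz":4,"rx":0,"ry":0,"rz":5},{"jaw":7,"tx":0.9,"ty":2,"tz":8,"rx":0,"ry":0,"rz":8.7},{"jaw":7,"tx":0.9,"ty":2,"tz":12,"rx":0,"ry":0,"rz":8.7},{"jaw":7,"tx":0.9,"ty":2,"tz":15,"rx":0,"ry":0,"rz":8.7},{"jaw":7,"tx":0.9,"ty":2,"tz":16,"rx":0,"ry":0,"rz":8.7}]'
python3 -m handwheel '[{"jaw":7,"tx":0,"ty":0,"tz":2,"rx":0,"ry":0,"rz":0},{"jaw":7,"tx":0,"ty":0,"tz":4,"rx":0,"ry":0,"rz":0},{"jaw":7,"tx":0,"ty":0,"tz":4.2,"rx":0,"ry":0,"rz":0},{"jaw":7,"tx":0,"ty":0,"tz":4.2,"rx":0,"ry":0,"rz":0}]'
python3 - <<'E'
from h import *
st(); go([617.3,-157.9,88],-9.6)
E
```

```text
t: 25.35
ee_pos: [615.6, -156.2, 128.5]
eef_rot: [0.997, -0.082, -0.002, -0.001]
wrist_force: [-0.7, -0.0, 1.4]
finger_gap: 70.1
t: 25.75
ee_pos: [616.1, -155.3, 87.3]
eef_rot: [0.997, -0.082, -0.001, -0.001]
wrist_force: [-0.5, 0.5, 1.3]
finger_gap: 70.0
t 25.75 pos [ 616.1 -155.3   87.3] F [-0.5  0.5  1.3] gap 70.0 q [ 0.57  0.72 -0.53  1.72  0.46  0.84 -0.33]
toolx [ 0.987 -0.163 -0.003] toolz [-0.003  0.003 -1.   ]
go [ 617.3 -157.9   88. ] shift cm [ 0.16  0.24 -0.07] rotvec deg [-0.1  0.2  0.2] yaw now -9.4
```

```bash
python3 -m handwheel '[{"jaw":7,"tx":0.1,"ty":0.2,"tz":0,"rx":0,"ry":0,"rz":0},{"jaw":0,"tx":0.1,"ty":0.2,"tz":0,"rx":0,"ry":0,"rz":0},{"jaw":0,"tx":0.1,"ty":0.2,"tz":0,"rx":0,"ry":0,"rz":0},{"jaw":0,"tx":0.1,"ty":0.2,"tz":0,"rx":0,"ry":0,"rz":0},{"jaw":0,"tx":0.1,"ty":0.2,"tz":0,"rx":0,"ry":0,"rz":0}]' 60
python3 -m handwheel '[{"jaw":0,"tx":0,"ty":0,"tz":0,"rx":0,"ry":0,"rz":0},{"jaw":0,"tx":0,"ty":0,"tz":-3,"rx":0,"ry":0,"rz":0},{"jaw":0,"tx":0,"ty":0,"tz":-7,"rx":0,"ry":0,"rz":0},{"jaw":0,"tx":0,"ty":0,"tz":-11,"rx":0,"ry":0,"rz":0},{"jaw":0,"tx":0,"ty":0,"tz":-14,"rx":0,"ry":0,"rz":0}]'
python3 - <<'E'
from h import *
st(); go([560,-360,235],-0.7)
for n in("scene","side"):
    p=eyes.get_image(n); q=nets.trace("chock_tray_in",p)
    for k in q[:1]:
        m=k["region"].astype(np.uint8);c=max(cv2.findContours(m,0,1)[0],key=cv2.contourArea)
        w=np.array([onz(p,a,35)[:2] for a in c[:,0].astype(float)],np.float32);print(n,k["score"],cv2.minAreaRect(w))
E
```

```text
t: 26.25
ee_pos: [617.1, -157.6, 88.5]
eef_rot: [0.997, -0.082, -0.001, -0.001]
wrist_force: [-2.2, -1.1, 6.0]
finger_gap: 35.1
t: 26.75
ee_pos: [617.7, -157.8, 230.6]
eef_rot: [0.997, -0.082, -0.0, -0.001]
wrist_force: [0.6, -1.0, -1.8]
finger_gap: 35.1
t 26.75 pos [ 617.7 -157.8  230.6] F [ 0.6 -1.  -1.8] gap 35.1 q [ 0.63  0.55 -0.61  1.62  0.35  1.08 -0.24]
toolx [ 0.987 -0.163 -0.001] toolz [-0.     0.002 -1.   ]
go [ 560 -360  235] shift cm [-2.39 20.89 -0.47] rotvec deg [-0.1  0.  -8.7] yaw now -9.4
scene 0.74 ((601.7159423828125, 49.41543960571289), (67.21643829345703, 117.74238586425781), 89.30059814453125)
side 0.8 ((500.8679504394531, -397.0086364746094), (193.1676788330078, 122.12678527832031), 82.38622283935547)
```

```bash
python3 -m handwheel '[{"jaw":0,"tx":-1,"ty":4.5,"tz":0,"rx":0,"ry":0,"rz":-4},{"jaw":0,"tx":-2,"ty":9,"tz":0,"rx":0,"ry":0,"rz":-8.7},{"jaw":0,"tx":-3,"ty":13.5,"tz":0,"rx":0,"ry":0,"rz":-8.7},{"jaw":0,"tx":-4,"ty":18,"tz":0,"rx":0,"ry":0,"rz":-8.7},{"jaw":0,"tx":-5,"ty":22,"tz":0,"rx":0,"ry":0,"rz":-8.7}]'
python3 -m handwheel '[{"jaw":0,"tx":-1,"ty":4,"tz":0,"rx":0,"ry":0,"rz":0},{"jaw":0,"tx":-2,"ty":8,"tz":0,"rx":0,"ry":0,"rz":0},{"jaw":0,"tx":-3,"ty":11,"tz":0,"rx":0,"ry":0,"rz":0},{"jaw":0,"tx":-3,"ty":13,"tz":0,"rx":0,"ry":0,"rz":0},{"jaw":0,"tx":-3,"ty":13,"tz":0,"rx":0,"ry":0,"rz":0}]'
python3 wl.py w10 green:222
```

```text
t: 27.45
ee_pos: [529.2, -368.9, 225.4]
eef_rot: [1.0, -0.007, -0.003, -0.002]
wrist_force: [-0.2, -0.6, -1.8]
finger_gap: 35.2
t: 27.95
ee_pos: [494.3, -502.1, 221.4]
eef_rot: [1.0, -0.01, -0.005, -0.002]
wrist_force: [-0.4, -0.4, -2.0]
finger_gap: 34.9
t 27.95 pos [ 494.3 -502.1  221.4] F [-0.4 -0.4 -2. ] gap 34.9 q [ 1.11  0.67 -0.57  1.44  0.38  1.15  0.46]
toolx [ 1.    -0.019 -0.01 ] toolz [-0.01   0.005 -1.   ]
cam [ 497. -421.  346.] axis [-0.02 -0.31 -0.95] in tool [  -0.  -82. -124.]
green 222.0 [(493.5, -518.2, 67, 39, 88.6), (494.7, -457.9, 38, 26, -0.9)]
```

View pics/w10.png

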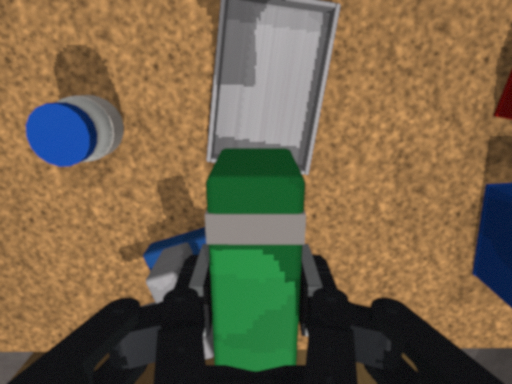

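Run:
```python
from h import *
p=eyes.get_image("wrist");st()
P=[onz(p,q,35)[:2] for q in [(222,1),(337,6),(209,160),(307,170)]];print(np.round(P,1))
c=np.mean(P,0);d=(P[0]-P[2]+P[1]-P[3])/2;yaw=np.degrees(np.arctan2(d[1],d[0]));print(c,np.linalg.norm(d),yaw)
go([c[0],c[1],110],yaw-90);go([c[0],c[1],49],yaw-90)
```

```text
t 28.05 pos [ 496.6 -497.7  222.4] F [ 0.   0.9 -2.9] gap 35.0 q [ 1.1   0.67 -0.57  1.44  0.37  1.15  0.46]
toolx [ 1.    -0.014 -0.008] toolz [-0.008  0.007 -1.   ]
[[ 468.6 -354.9]
 [ 563.4 -360.2]
 [ 449.9 -488.3]
 [ 543.1 -499.4]]
[ 506.25634085 -425.68539994] 137.66038185870875 81.87586966837745
go [ 506.3 -425.7  110. ] shift cm [ 0.96 -7.13 11.28] rotvec deg [-0.4  0.5  7.3] yaw now -0.8
go [ 506.3 -425.7   49. ] shift cm [ 1.01 -7.09 17.38] rotvec deg [-0.4  0.5  7.3] yaw now -0.8
```

Tray corners: (222,1),(337,6),(209,160),(307,170), giving centre about (506,-424), yaw -8°. I place the chock.

```bash
python3 -m handwheel '[{"jaw":0,"tx":0.5,"ty":-4,"tz":2,"rx":0,"ry":0,"rz":4},{"jaw":0,"tx":0.9,"ty":-7.2,"tz":5,"rx":-0.4,"ry":0.5,"rz":7.3},{"jaw":0,"tx":0.9,"ty":-7.2,"tz":9,"rx":-0.4,"ry":0.5,"rz":7.3},{"jaw":0,"tx":0.9,"ty":-7.2,"tz":11.3,"rx":-0.4,"ry":0.5,"rz":7.3},{"jaw":0,"tx":0.9,"ty":-7.2,"tz":11.3,"rx":-0.4,"ry":0.5,"rz":7.3}]'
python3 -m handwheel '[{"jaw":0,"tx":0,"ty":0,"tz":0.5,"rx":0,"ry":0,"rz":0},{"jaw":0,"tx":0,"ty":0,"tz":1,"rx":0,"ry":0,"rz":0},{"jaw":0,"tx":0,"ty":0,"tz":1,"rx":0,"ry":0,"rz":0},{"jaw":0,"tx":0,"ty":0,"tz":1,"rx":0,"ry":0,"rz":0}]'
python3 - <<'E'
from h import *
st(); go([506.3,-424,50],-8.1)
E
```

```text
t: 28.55
ee_pos: [503.6, -421.3, 105.4]
eef_rot: [0.998, -0.069, -0.004, -0.002]
wrist_force: [-0.6, -0.5, -2.7]
finger_gap: 35.1
t: 28.95
ee_pos: [504.0, -421.6, 96.3]
eef_rot: [0.998, -0.069, -0.003, -0.002]
wrist_force: [0.9, 0.5, -0.7]
finger_gap: 35.3
t 28.95 pos [ 504.  -421.6   96.3] F [ 0.9  0.5 -0.7] gap 35.3 q [ 1.    0.73 -0.51  1.65  0.43  0.88  0.18]
toolx [ 0.99  -0.138 -0.006] toolz [-0.006  0.005 -1.   ]
go [ 506.3 -424.    50. ] shift cm [0.29 0.23 4.62] rotvec deg [-0.2  0.4  0.2] yaw now -7.9
```

```bash
python3 -m handwheel '[{"jaw":0,"tx":0.3,"ty":0.2,"tz":1.5,"rx":-0.2,"ry":0.4,"rz":0},{"jaw":0,"tx":0.3,"ty":0.2,"tz":3,"rx":-0.2,"ry":0.4,"rz":0},{"jaw":0,"tx":0.3,"ty":0.2,"tz":4,"rx":-0.2,"ry":0.4,"rz":0},{"jaw":0,"tx":0.3,"ty":0.2,"tz":4.4,"rx":-0.2,"ry":0.4,"rz":0},{"jaw":0,"tx":0.3,"ty":0.2,"tz":4.4,"rx":-0.2,"ry":0.4,"rz":0}]'
python3 -m handwheel '[{"jaw":0,"tx":0,"ty":0,"tz":0.2,"rx":0,"ry":0,"rz":0},{"jaw":0,"tx":0,"ty":0,"tz":0.3,"rx":0,"ry":0,"rz":0},{"jaw":0,"tx":0,"ty":0,"tz":0.4,"rx":0,"ry":0,"rz":0}]'
python3 - <<'E'
from h import *
st()
E
```

```text
t: 29.45
ee_pos: [505.9, -423.2, 50.8]
eef_rot: [0.998, -0.069, -0.001, -0.001]
wrist_force: [-0.5, -0.9, -1.2]
finger_gap: 34.5
t: 29.75
ee_pos: [506.0, -423.3, 47.6]
eef_rot: [0.998, -0.069, -0.0, -0.001]
wrist_force: [-2.2, 2.0, 6.7]
finger_gap: 35.2
t 29.75 pos [ 506.  -423.3   47.6] F [-2.2  2.   6.7] gap 35.2 q [ 0.98  0.79 -0.47  1.66  0.47  0.8   0.15]
toolx [ 0.99  -0.138 -0.001] toolz [-0.001  0.001 -1.   ]
```

On the floor (force 6.7 N up). Release, lift and check that it stands, then head for the push tab.

```bash
python3 -m handwheel '[{"jaw":5,"tx":0,"ty":0,"tz":0,"rx":0,"ry":0,"rz":0},{"jaw":5,"tx":0,"ty":0,"tz":0,"rx":0,"ry":0,"rz":0},{"jaw":5,"tx":0,"ty":0,"tz":0,"rx":0,"ry":0,"rz":0},{"jaw":5,"tx":0,"ty":0,"tz":-1,"rx":0,"ry":0,"rz":0},{"jaw":5,"tx":0,"ty":0,"tz":-3,"rx":0,"ry":0,"rz":0}]'
python3 -m handwheel '[{"jaw":5,"tx":0,"ty":0,"tz":-4,"rx":0,"ry":0,"rz":0},{"jaw":5,"tx":0,"ty":0,"tz":-8,"rx":0,"ry":0,"rz":0},{"jaw":5,"tx":0,"ty":0,"tz":-12,"rx":0,"ry":0,"rz":0},{"jaw":5,"tx":0,"ty":0,"tz":-16,"rx":0,"ry":0,"rz":0},{"jaw":5,"tx":0,"ty":0,"tz":-18,"rx":0,"ry":0,"rz":-7.4}]'
python3 - <<'E'
from h import *
p=eyes.get_image("wrist");cv2.imwrite("pics/w11.png",p["image"]);st();print(rects(p,"green",60,20,150));go([614,320,260],-0.8)
E
```

```text
t: 30.25
ee_pos: [505.2, -422.7, 76.9]
eef_rot: [0.998, -0.069, -0.002, -0.001]
wrist_force: [-0.0, 0.3, -0.0]
finger_gap: 49.8
t: 30.75
ee_pos: [507.2, -423.7, 262.3]
eef_rot: [1.0, -0.003, 0.001, 0.001]
wrist_force: [-0.2, 0.5, 0.2]
finger_gap: 49.6
t 30.8 pos [ 508.1 -424.3  264.5] F [ 1.4 -0.4  2.5] gap 50.3 q [ 1.07  0.56 -0.62  1.53  0.34  1.16  0.39]
toolx [1.    0.001 0.004] toolz [ 0.004 -0.003 -1.   ]
[(503.8, -436.3, 72, 35, 82.4), (511.8, -379.0, 35, 17, -8.3)]
go [614 320 260] shift cm [ 10.66 -74.42   0.24] rotvec deg [ 0.2 -0.2  0.9] yaw now 0.1
```

View pics/w11.png

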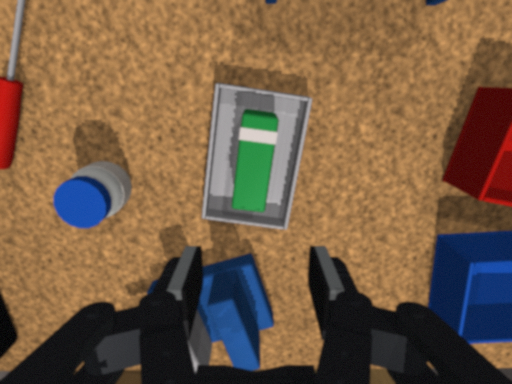

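The chock stands upright, centred in the tray at (256,160).

```bash
python3 -m handwheel '[{"jaw":0,"tx":0.7,"ty":-4.8,"tz":0,"rx":0,"ry":0,"rz":0},{"jaw":0,"tx":1.4,"ty":-9.7,"tz":0,"rx":0,"ry":0,"rz":0},{"jaw":0,"tx":2.1,"ty":-14.6,"tz":0,"rx":0,"ry":0,"rz":0},{"jaw":0,"tx":2.8,"ty":-19.5,"tz":0,"rx":0,"ry":0,"rz":0},{"jaw":0,"tx":3.5,"ty":-24,"tz":0,"rx":0,"ry":0,"rz":0}]'
python3 -m handwheel '[{"jaw":0,"tx":0.7,"ty":-4.8,"tz":0,"rx":0,"ry":0,"rz":0},{"jaw":0,"tx":1.4,"ty":-9.7,"tz":0,"rx":0,"ry":0,"rz":0},{"jaw":0,"tx":2.1,"ty":-14.6,"tz":0,"rx":0,"ry":0,"rz":0},{"jaw":0,"tx":2.8,"ty":-19.5,"tz":0,"rx":0,"ry":0,"rz":0},{"jaw":0,"tx":3.5,"ty":-24,"tz":0,"rx":0,"ry":0,"rz":0}]'
python3 -m handwheel '[{"jaw":0,"tx":0.7,"ty":-4.8,"tz":0,"rx":0,"ry":0,"rz":0},{"jaw":0,"tx":1.4,"ty":-9.7,"tz":0,"rx":0,"ry":0,"rz":0},{"jaw":0,"tx":2.1,"ty":-14.6,"tz":0,"rx":0,"ry":0,"rz":0},{"jaw":0,"tx":2.8,"ty":-19.5,"tz":0,"rx":0,"ry":0,"rz":0},{"jaw":0,"tx":3.2,"ty":-24,"tz":0,"rx":0,"ry":0,"rz":0}]'
python3 - <<'E'
from h import *
p=eyes.get_image("wrist");cv2.imwrite("pics/w12.png",p["image"]);st()
for n in("scene","side"):
    p=eyes.get_image(n);cv2.imwrite(f"pics/{n}2.png",p["image"]);print([rects(p,c,77,85,150,(613,145,140)) for c in("red","yellow","blue")])
go([614,300,100],-0.8)
E
```

```text
t: 31.3
ee_pos: [542.8, -181.8, 264.6]
eef_rot: [1.0, 0.001, 0.003, 0.002]
wrist_force: [0.5, -0.8, 0.6]
finger_gap: 0.3
t: 31.8
ee_pos: [577.3, 60.8, 264.6]
eef_rot: [1.0, 0.001, 0.003, 0.002]
wrist_force: [-0.0, 0.3, 1.3]
finger_gap: 0.1
t: 32.3
ee_pos: [608.9, 303.2, 264.2]
eef_rot: [1.0, 0.001, 0.003, 0.002]
wrist_force: [-0.5, -0.3, 0.6]
finger_gap: 0.2
t 32.35 pos [606.  312.7 264.4] F [-1.2  5.8  0.3] gap 0.3 q [-0.05  0.63 -0.73  1.47  0.43  1.2  -0.83]
toolx [1.    0.011 0.006] toolz [ 0.006  0.004 -1.   ]
[[(613.7, 76.0, 123, 55, -0.9)], [(614.5, 150.0, 121, 55, -0.8)], []]
[[(604.2, 79.9, 122, 62, -0.4)], [(605.2, 153.4, 126, 65, -0.3)], []]
go [614 300 100] shift cm [ 0.62  0.53 16.41] rotvec deg [ 0.1 -0.3  1.3] yaw now 0.5
```

```bash
python3 -m handwheel '[{"jaw":0,"tx":0.7,"ty":0.3,"tz":4,"rx":0,"ry":0,"rz":1.3},{"jaw":0,"tx":0.7,"ty":0.3,"tz":8,"rx":0,"ry":0,"rz":1.3},{"jaw":0,"tx":0.7,"ty":0.3,"tz":12,"rx":0,"ry":0,"rz":1.3},{"jaw":0,"tx":0.7,"ty":0.3,"tz":15,"rx":0,"ry":0,"rz":1.3},{"jaw":0,"tx":0.7,"ty":0.3,"tz":16.2,"rx":0,"ry":0,"rz":1.3}]'
python3 -m handwheel '[{"jaw":0,"tx":0,"ty":0,"tz":0,"rx":0,"ry":0,"rz":0},{"jaw":0,"tx":0,"ty":0,"tz":0,"rx":0,"ry":0,"rz":0},{"jaw":0,"tx":0,"ty":0,"tz":0,"rx":0,"ry":0,"rz":0}]'
python3 - <<'E'
from h import *
p=eyes.get_image("wrist");cv2.imwrite("pics/w13.png",p["image"]);st();go([614,300,100],-0.8)
E
```

```text
t: 32.95
ee_pos: [613.8, 299.3, 98.8]
eef_rot: [1.0, -0.008, 0.0, 0.003]
wrist_force: [0.8, -0.6, 0.6]
finger_gap: 0.0
t: 33.25
ee_pos: [614.9, 299.5, 101.0]
eef_rot: [1.0, -0.009, 0.002, 0.002]
wrist_force: [0.2, -0.0, 0.1]
finger_gap: -0.1
t 33.3 pos [614.8 299.7 100.9] F [-0.5  0.5  0.1] gap 0.2 q [-0.09  0.79 -0.63  1.58  0.55  0.95 -0.92]
toolx [ 1.    -0.017  0.004] toolz [ 0.004 -0.004 -1.   ]
go [614 300 100] shift cm [-0.08 -0.03  0.09] rotvec deg [ 0.2 -0.2 -0.2] yaw now -1.0
```

```bash
python3 -m handwheel '[{"jaw":0,"tx":-0.1,"ty":0.6,"tz":0,"rx":0,"ry":0,"rz":0},{"jaw":0,"tx":-0.1,"ty":1.2,"tz":0,"rx":0,"ry":0,"rz":0},{"jaw":0,"tx":-0.1,"ty":1.8,"tz":0,"rx":0,"ry":0,"rz":0},{"jaw":0,"tx":-0.1,"ty":2.5,"tz":0,"rx":0,"ry":0,"rz":0},{"jaw":0,"tx":-0.1,"ty":3.2,"tz":0,"rx":0,"ry":0,"rz":0}]'
python3 -m handwheel '[{"jaw":0,"tx":0,"ty":0.8,"tz":0,"rx":0,"ry":0,"rz":0},{"jaw":0,"tx":0,"ty":1.6,"tz":0,"rx":0,"ry":0,"rz":0},{"jaw":0,"tx":0,"ty":2.4,"tz":0,"rx":0,"ry":0,"rz":0},{"jaw":0,"tx":0,"ty":3.2,"tz":0,"rx":0,"ry":0,"rz":0},{"jaw":0,"tx":0,"ty":4,"tz":0,"rx":0,"ry":0,"rz":0}]'
python3 -m handwheel '[{"jaw":0,"tx":0,"ty":0.8,"tz":0,"rx":0,"ry":0,"rz":0},{"jaw":0,"tx":0,"ty":1.6,"tz":0,"rx":0,"ry":0,"rz":0},{"jaw":0,"tx":0,"ty":2.4,"tz":0,"rx":0,"ry":0,"rz":0},{"jaw":0,"tx":0,"ty":3.2,"tz":0,"rx":0,"ry":0,"rz":0},{"jaw":0,"tx":0,"ty":4,"tz":0,"rx":0,"ry":0,"rz":0}]'
python3 - <<'E'
from h import *
p=eyes.get_image("wrist");cv2.imwrite("pics/w14.png",p["image"]);st()
E
```

```text
t: 33.8
ee_pos: [613.5, 268.2, 101.4]
eef_rot: [1.0, -0.008, 0.002, 0.001]
wrist_force: [1.4, 3.2, 0.2]
finger_gap: 0.2
t: 34.3
ee_pos: [612.9, 227.5, 101.5]
eef_rot: [1.0, -0.008, 0.002, 0.001]
wrist_force: [1.5, 2.8, -1.2]
finger_gap: -0.1
t: 34.8
ee_pos: [612.2, 186.8, 101.5]
eef_rot: [1.0, -0.008, 0.002, 0.001]
wrist_force: [1.5, 3.2, -1.8]
finger_gap: 0.1
t 34.85 pos [612.3 184.5 101.3] F [ 0.7 -1.9 -0.6] gap 0.1 q [ 0.1   0.73 -0.64  1.7   0.55  0.89 -0.79]
toolx [ 1.    -0.018  0.004] toolz [ 0.004 -0.004 -1.   ]
```

View pics/w14.png

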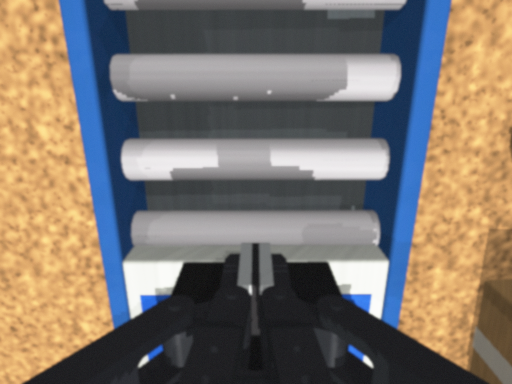

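Fingers are squarely behind the tab, pushing at about 3 N. I continue.

```bash
python3 -m handwheel '[{"jaw":0,"tx":0,"ty":0.8,"tz":0,"rx":0,"ry":0,"rz":0},{"jaw":0,"tx":0,"ty":1.6,"tz":0,"rx":0,"ry":0,"rz":0},{"jaw":0,"tx":0,"ty":2.4,"tz":0,"rx":0,"ry":0,"rz":0},{"jaw":0,"tx":0,"ty":3.2,"tz":0,"rx":0,"ry":0,"rz":0},{"jaw":0,"tx":0,"ty":4,"tz":0,"rx":0,"ry":0,"rz":0}]'
python3 -m handwheel '[{"jaw":0,"tx":0,"ty":0.8,"tz":0,"rx":0,"ry":0,"rz":0},{"jaw":0,"tx":0,"ty":1.6,"tz":0,"rx":0,"ry":0,"rz":0},{"jaw":0,"tx":0,"ty":2.4,"tz":0,"rx":0,"ry":0,"rz":0},{"jaw":0,"tx":0,"ty":3.2,"tz":0,"rx":0,"ry":0,"rz":0},{"jaw":0,"tx":0,"ty":4,"tz":0,"rx":0,"ry":0,"rz":0}]'
python3 -m handwheel '[{"jaw":0,"tx":0,"ty":0.7,"tz":0,"rx":0,"ry":0,"rz":0},{"jaw":0,"tx":0,"ty":1.4,"tz":0,"rx":0,"ry":0,"rz":0},{"jaw":0,"tx":0,"ty":2.1,"tz":0,"rx":0,"ry":0,"rz":0},{"jaw":0,"tx":0,"ty":2.7,"tz":0,"rx":0,"ry":0,"rz":0},{"jaw":0,"tx":0,"ty":3.3,"tz":0,"rx":0,"ry":0,"rz":0}]'
python3 -c "
from h import *
st()"
```

```text
t: 35.35
ee_pos: [611.3, 144.2, 101.5]
eef_rot: [1.0, -0.009, 0.002, 0.002]
wrist_force: [0.1, 3.9, -2.0]
finger_gap: -0.1
t: 35.85
ee_pos: [610.6, 103.6, 101.5]
eef_rot: [1.0, -0.009, 0.002, 0.002]
wrist_force: [1.3, 3.8, -2.4]
finger_gap: 0.0
t: 36.35
ee_pos: [610.0, 70.0, 101.6]
eef_rot: [1.0, -0.009, 0.002, 0.002]
wrist_force: [2.0, 4.6, -2.0]
finger_gap: 0.1
t 36.35 pos [610.   70.  101.6] F [ 2.   4.6 -2. ] gap 0.1 q [ 0.3   0.7  -0.65  1.77  0.54  0.86 -0.62]
toolx [ 1.    -0.018  0.004] toolz [ 0.004 -0.004 -1.   ]
```

```bash
python3 -m handwheel '[{"jaw":0,"tx":0,"ty":0.5,"tz":0,"rx":0,"ry":0,"rz":0},{"jaw":0,"tx":0,"ty":1,"tz":0,"rx":0,"ry":0,"rz":0},{"jaw":0,"tx":0,"ty":1.5,"tz":0,"rx":0,"ry":0,"rz":0},{"jaw":0,"tx":0,"ty":1.8,"tz":0,"rx":0,"ry":0,"rz":0},{"jaw":0,"tx":0,"ty":2.1,"tz":0,"rx":0,"ry":0,"rz":0}]'
python3 -m handwheel '[{"jaw":0,"tx":0,"ty":0.3,"tz":0,"rx":0,"ry":0,"rz":0},{"jaw":0,"tx":0,"ty":0.5,"tz":0,"rx":0,"ry":0,"rz":0},{"jaw":0,"tx":0,"ty":0.7,"tz":0,"rx":0,"ry":0,"rz":0},{"jaw":0,"tx":0,"ty":0.9,"tz":0,"rx":0,"ry":0,"rz":0},{"jaw":0,"tx":0,"ty":1.0,"tz":0,"rx":0,"ry":0,"rz":0}]'
python3 -c "
from h import *
st()"
```

```text
t: 36.85
ee_pos: [609.6, 48.6, 101.7]
eef_rot: [1.0, -0.009, 0.002, 0.002]
wrist_force: [0.7, 2.2, -1.0]
finger_gap: -0.1
t: 37.35
ee_pos: [609.4, 38.3, 101.8]
eef_rot: [1.0, -0.009, 0.002, 0.002]
wrist_force: [0.4, 1.6, -1.5]
finger_gap: -0.2
t 37.35 pos [609.4  38.3 101.8] F [ 0.4  1.6 -1.5] gap -0.2 q [ 0.35  0.69 -0.65  1.77  0.54  0.86 -0.57]
toolx [ 1.    -0.018  0.004] toolz [ 0.004 -0.004 -1.   ]
```

```bash
python3 -m handwheel '[{"jaw":0,"tx":0,"ty":0.2,"tz":0,"rx":0,"ry":0,"rz":0},{"jaw":0,"tx":0,"ty":0.4,"tz":0,"rx":0,"ry":0,"rz":0},{"jaw":0,"tx":0,"ty":0.6,"tz":0,"rx":0,"ry":0,"rz":0},{"jaw":0,"tx":0,"ty":0.8,"tz":0,"rx":0,"ry":0,"rz":0}]'
python3 -m handwheel '[{"jaw":0,"tx":0,"ty":0.2,"tz":0,"rx":0,"ry":0,"rz":0},{"jaw":0,"tx":0,"ty":0.4,"tz":0,"rx":0,"ry":0,"rz":0},{"jaw":0,"tx":0,"ty":0.6,"tz":0,"rx":0,"ry":0,"rz":0},{"jaw":0,"tx":0,"ty":0.8,"tz":0,"rx":0,"ry":0,"rz":0}]'
python3 - <<'E'
from h import *
st()
p=eyes.get_image("scene");cv2.imwrite("pics/scene3.png",cv2.resize(p["image"][110:310,150:400],None,fx=3,fy=3))
E
```

```text
t: 37.75
ee_pos: [609.2, 30.1, 101.8]
eef_rot: [1.0, -0.009, 0.002, 0.002]
wrist_force: [1.3, 1.5, -2.2]
finger_gap: 0.1
t: 38.15
ee_pos: [609.1, 22.0, 101.8]
eef_rot: [1.0, -0.009, 0.002, 0.002]
wrist_force: [1.3, 2.2, -1.0]
finger_gap: -0.1
t 38.15 pos [609.1  22.  101.8] F [ 1.3  2.2 -1. ] gap -0.1 q [ 0.38  0.69 -0.65  1.78  0.54  0.85 -0.54]
toolx [ 1.    -0.018  0.004] toolz [ 0.004 -0.004 -1.   ]
```

View pics/scene3.png

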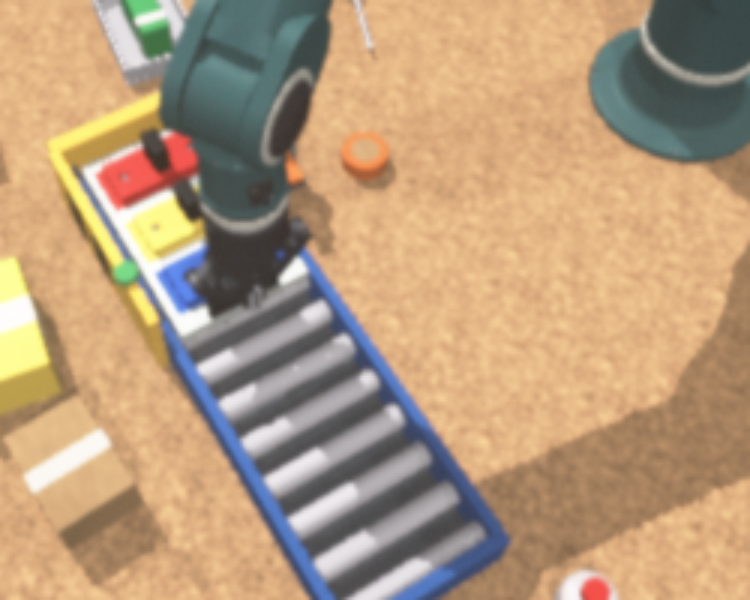

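The carrier has a small gap left to the yellow stop (upper left); plates all still seated. I continue slowly.

```bash
python3 -m handwheel '[{"jaw":0,"tx":0,"ty":0.2,"tz":0,"rx":0,"ry":0,"rz":0},{"jaw":0,"tx":0,"ty":0.4,"tz":0,"rx":0,"ry":0,"rz":0},{"jaw":0,"tx":0,"ty":0.5,"tz":0,"rx":0,"ry":0,"rz":0}]'
python3 -m handwheel '[{"jaw":0,"tx":0,"ty":0.2,"tz":0,"rx":0,"ry":0,"rz":0},{"jaw":0,"tx":0,"ty":0.4,"tz":0,"rx":0,"ry":0,"rz":0},{"jaw":0,"tx":0,"ty":0.5,"tz":0,"rx":0,"ry":0,"rz":0}]'
python3 -m handwheel '[{"jaw":0,"tx":0,"ty":0.2,"tz":0,"rx":0,"ry":0,"rz":0},{"jaw":0,"tx":0,"ty":0.4,"tz":0,"rx":0,"ry":0,"rz":0},{"jaw":0,"tx":0,"ty":0.5,"tz":0,"rx":0,"ry":0,"rz":0}]'
```

```text
t: 38.5
ee_pos: [609.0, 15.9, 101.8]
eef_rot: [1.0, -0.01, 0.002, 0.003]
wrist_force: [1.6, 2.8, -0.6]
finger_gap: -0.1
t: 38.8
ee_pos: [608.9, 10.9, 101.9]
eef_rot: [1.0, -0.01, 0.002, 0.002]
wrist_force: [1.2, 3.9, -1.3]
finger_gap: 0.0
t: 39.1
ee_pos: [608.9, 10.7, 102.0]
eef_rot: [1.0, -0.008, 0.002, -0.001]
wrist_force: [1.7, 12.4, -3.2]
finger_gap: 0.5
```

Force jumped to 12 N with no further travel: home. One last firm push, then back off, rise, and look at the clamp.

```bash
python3 -m handwheel '[{"jaw":0,"tx":0,"ty":0.1,"tz":0,"rx":0,"ry":0,"rz":0},{"jaw":0,"tx":0,"ty":0.15,"tz":0,"rx":0,"ry":0,"rz":0},{"jaw":0,"tx":0,"ty":0.15,"tz":0,"rx":0,"ry":0,"rz":0},{"jaw":0,"tx":0,"ty":-1,"tz":0,"rx":0,"ry":0,"rz":0},{"jaw":0,"tx":0,"ty":-2.5,"tz":0,"rx":0,"ry":0,"rz":0}]'
python3 -m handwheel '[{"jaw":0,"tx":0,"ty":-0.5,"tz":-3,"rx":0,"ry":0,"rz":0},{"jaw":0,"tx":0,"ty":-0.5,"tz":-7,"rx":0,"ry":0,"rz":0},{"jaw":0,"tx":0,"ty":-0.5,"tz":-11,"rx":0,"ry":0,"rz":0},{"jaw":0,"tx":0,"ty":-0.5,"tz":-15,"rx":0,"ry":0,"rz":0},{"jaw":0,"tx":0,"ty":-0.5,"tz":-17,"rx":0,"ry":0,"rz":0}]'
python3 -c "
from h import *
st();go([484,-145,270],-0.8)"
```

```text
t: 39.6
ee_pos: [609.3, 34.3, 101.9]
eef_rot: [1.0, -0.01, 0.002, 0.0]
wrist_force: [0.1, 0.3, -0.7]
finger_gap: 0.2
t: 40.1
ee_pos: [609.7, 40.4, 275.9]
eef_rot: [1.0, -0.009, 0.004, 0.001]
wrist_force: [0.6, -0.1, -0.1]
finger_gap: 0.1
t 40.1 pos [609.7  40.4 275.9] F [ 0.6 -0.1 -0.1] gap 0.1 q [ 0.44  0.5  -0.77  1.65  0.38  1.14 -0.44]
toolx [ 1.    -0.019  0.009] toolz [ 0.009 -0.001 -1.   ]
go [ 484 -145  270] shift cm [-12.22  18.77   0.5 ] rotvec deg [ 0.1 -0.5 -0.3] yaw now -1.1
```

```bash
python3 -m handwheel '[{"jaw":4,"tx":-2.5,"ty":4,"tz":0,"rx":0,"ry":0,"rz":0},{"jaw":4,"tx":-5,"ty":8,"tz":0,"rx":0,"ry":0,"rz":0},{"jaw":4,"tx":-7.5,"ty":12,"tz":0,"rx":0,"ry":0,"rz":0},{"jaw":4,"tx":-10,"ty":16,"tz":0,"rx":0,"ry":0,"rz":0},{"jaw":4,"tx":-11.5,"ty":18.5,"tz":0,"rx":0,"ry":0,"rz":0}]'
python3 -m handwheel '[{"jaw":4,"tx":0,"ty":0,"tz":0,"rx":0,"ry":0,"rz":0},{"jaw":4,"tx":0,"ty":0,"tz":0,"rx":0,"ry":0,"rz":0},{"jaw":4,"tx":0,"ty":0,"tz":0,"rx":0,"ry":0,"rz":0}]'
python3 - <<'E'
from h import *
st()
p=eyes.get_image("wrist");cv2.imwrite("pics/w15.png",p["image"])
print([(x["location"],x["score"]) for x in nets.find_in("clamp_grip",p)[:2]])
a=p["image"];a2=cv2.resize(a,(800,600));i=proj(p,[484,-143,104]).astype(int);print(i)
c=a[max(0,i[1]-60):i[1]+60,max(0,i[0]-80):i[0]+80];print(c.shape,max(0,i[1]-60),max(0,i[0]-80))
b=cv2.resize(c,(480,int(480*c.shape[0]/c.shape[1])),interpolation=cv2.INTER_CUBIC);print(b.shape)
W=np.zeros((384+b.shape[0],512,3),np.uint8)[:600]
W[:384]=a; h=min(b.shape[0],216); b=cv2.resize(b,(int(b.shape[1]*h/b.shape[0]),h)); W=np.zeros((600,512,3),np.uint8);W[:384]=a;W[384:384+h,:b.shape[1]]=b
cv2.imwrite("pics/w15v.png",W);print("zoom",h/c.shape[0])
E
```

```text
t: 40.6
ee_pos: [489.0, -145.3, 275.0]
eef_rot: [1.0, -0.011, 0.004, 0.002]
wrist_force: [-0.8, -0.4, 1.0]
finger_gap: 39.9
t: 40.9
ee_pos: [489.7, -143.7, 275.3]
eef_rot: [1.0, -0.01, 0.004, 0.002]
wrist_force: [-0.8, 0.8, -0.1]
finger_gap: 40.3
t 40.9 pos [ 489.7 -143.7  275.3] F [-0.8  0.8 -0.1] gap 40.3 q [ 0.89  0.31 -0.79  1.88  0.25  1.05 -0.03]
toolx [ 1.    -0.02   0.008] toolz [ 0.008 -0.003 -1.   ]
[([479.6, -142.3, 94.8], 0.65)]
[247 172]
(120, 160, 3) 112 167
(360, 480, 3)
zoom 1.8
```

View pics/w15v.png

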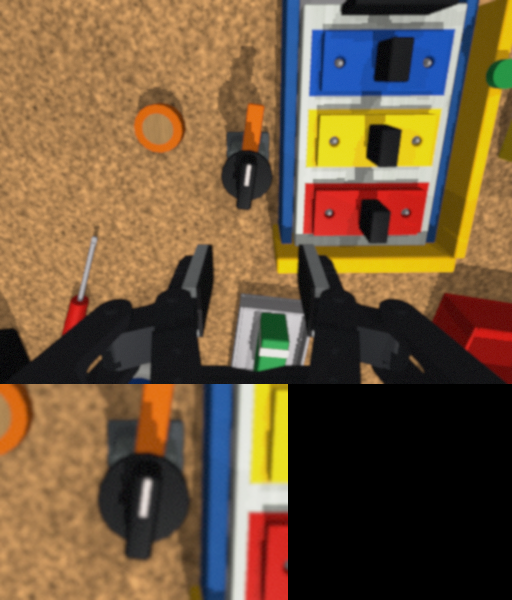

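Carrier is at the stop with all three plates seated, pins showing. The clamp's disc is centred at about (247,175) with toe towards +y at (255,110), and the wing lies in line with it.

Run:
```python
from h import *
p=eyes.get_image("wrist");st()
for z in(72,76,80):print(z,np.round(onz(p,(247,175.3),z),1),"diam",np.round(np.linalg.norm(onz(p,(222.6,175.3),z)-onz(p,(271.4,175.3),z)),1))
for q in[(250,165),(246,186),(244,208)]:print(q,np.round(onz(p,q,108),1))
a=onz(p,(250,150),70);b=onz(p,(256,105),70);print("toe yaw",np.degrees(np.arctan2(b[1]-a[1],b[0]-a[0])))
h=cv2.cvtColor(p["image"],cv2.COLOR_BGR2HSV)
m=(h[...,1]<60)&(h[...,2]>150);m[:155]=0;m[200:]=0;m[:,:225]=0;m[:,270:]=0
v,u=np.where(m);P=np.float32([onz(p,(x,y),108)[:2] for x,y in zip(u,v)]);print("mark",cv2.minAreaRect(P),P.mean(0))
go([482,-143,150],-7)
```

```text
t 41.05 pos [ 489.6 -143.6  275.1] F [-0.5  0.9 -0.3] gap 39.8 q [ 0.89  0.31 -0.79  1.88  0.25  1.05 -0.03]
toolx [ 1.    -0.019  0.007] toolz [ 0.007 -0.003 -1.   ]
72 [ 482.6 -154.2   72. ] diam 49.4
76 [ 482.7 -153.1   76. ] diam 48.8
80 [ 482.8 -152.    80. ] diam 48.2
(250, 165) [ 486.4 -134.5  108. ]
(246, 186) [ 482.3 -154.1  108. ]
(244, 208) [ 479.8 -175.6  108. ]
toe yaw 81.1545878915638
mark ((483.7484130859375, -143.876708984375), (19.032102584838867, 3.7013401985168457), 80.78706359863281) [ 483.7851  -143.83704]
go [ 482 -143  150] shift cm [-0.86 -0.09 12.5 ] rotvec deg [ 0.1 -0.4  5.9] yaw now -1.1
```

Wing centre is (482.4,-153.3), wing yaw 81°; disc and mark readings agree. Jaw yaw -9, approaching in two stages.

```bash
python3 -m handwheel '[{"jaw":4,"tx":-0.7,"ty":1,"tz":4,"rx":0,"ry":-0.4,"rz":4},{"jaw":4,"tx":-0.7,"ty":1,"tz":8,"rx":0,"ry":-0.4,"rz":7.9},{"jaw":4,"tx":-0.7,"ty":1,"tz":11,"rx":0,"ry":-0.4,"rz":7.9},{"jaw":4,"tx":-0.7,"ty":1,"tz":13,"rx":0,"ry":-0.4,"rz":7.9},{"jaw":4,"tx":-0.7,"ty":1,"tz":13,"rx":0,"ry":-0.4,"rz":7.9}]'
python3 -m handwheel '[{"jaw":4,"tx":0,"ty":0,"tz":0,"rx":0,"ry":0,"rz":0},{"jaw":4,"tx":0,"ty":0,"tz":0,"rx":0,"ry":0,"rz":0},{"jaw":4,"tx":0,"ty":0,"tz":0,"rx":0,"ry":0,"rz":0}]'
python3 -c "
from h import *
st();go([482.4,-153.3,101],-9)"
```

```text
t: 41.55
ee_pos: [482.0, -152.4, 142.4]
eef_rot: [0.997, -0.077, -0.002, -0.0]
wrist_force: [-0.0, 0.2, -0.5]
finger_gap: 40.1
t: 41.85
ee_pos: [482.9, -152.4, 143.6]
eef_rot: [0.997, -0.077, -0.001, 0.0]
wrist_force: [-0.3, 0.3, -0.4]
finger_gap: 40.1
t 41.85 pos [ 482.9 -152.4  143.6] F [-0.3  0.3 -0.4] gap 40.1 q [ 0.78  0.48 -0.67  2.    0.41  0.8  -0.28]
toolx [ 0.988 -0.154 -0.003] toolz [-0.003 -0.    -1.   ]
go [ 482.4 -153.3  101. ] shift cm [-0.02  0.09  4.26] rotvec deg [0.1 0.1 0.1] yaw now -8.9
```

```bash
python3 -m handwheel '[{"jaw":4,"tx":0,"ty":0.1,"tz":1.5,"rx":0,"ry":0,"rz":0},{"jaw":4,"tx":0,"ty":0.1,"tz":3,"rx":0,"ry":0,"rz":0},{"jaw":4,"tx":0,"ty":0.1,"tz":3.9,"rx":0,"ry":0,"rz":0},{"jaw":4,"tx":0,"ty":0.1,"tz":4.2,"rx":0,"ry":0,"rz":0},{"jaw":4,"tx":0,"ty":0.1,"tz":4.2,"rx":0,"ry":0,"rz":0}]'
python3 -m handwheel '[{"jaw":0,"tx":0,"ty":0,"tz":0,"rx":0,"ry":0,"rz":0},{"jaw":0,"tx":0,"ty":0,"tz":0,"rx":0,"ry":0,"rz":0},{"jaw":0,"tx":0,"ty":0,"tz":0,"rx":0,"ry":0,"rz":0},{"jaw":0,"tx":0,"ty":0,"tz":0,"rx":0,"ry":0,"rz":0}]' 50
python3 -c "
from h import *
s,r=st();print(s['moment'])"
```

```text
t: 42.35
ee_pos: [482.9, -153.9, 108.2]
eef_rot: [0.997, -0.077, -0.002, 0.004]
wrist_force: [-25.0, 2.2, 79.4]
finger_gap: 39.9
t: 42.75
ee_pos: [482.4, -153.8, 110.9]
eef_rot: [0.997, -0.077, -0.003, 0.006]
wrist_force: [-14.5, 1.3, 39.9]
finger_gap: 13.5
t 42.75 pos [ 482.4 -153.8  110.9] F [-14.5   1.3  39.9] gap 13.5 q [ 0.74  0.52 -0.63  2.02  0.47  0.75 -0.33]
toolx [ 0.988 -0.153 -0.006] toolz [-0.008 -0.011 -1.   ]
[0.47148462 2.95407317 0.01448463]
```

The fingertips met the disc harder than intended: it lies higher than estimated. I open slightly, come up, and regrip without load.

```bash
python3 -m handwheel '[{"jaw":3,"tx":0,"ty":0,"tz":-0.4,"rx":0,"ry":0,"rz":0},{"jaw":3,"tx":0,"ty":0,"tz":-0.4,"rx":0,"ry":0,"rz":0},{"jaw":3,"tx":0,"ty":0,"tz":-0.4,"rx":0,"ry":0,"rz":0}]'
python3 -c "
from h import *
s,r=st();print(s['moment']);go([482.4,-153.3,116],-9)"
```

```text
t: 43.05
ee_pos: [482.1, -153.8, 114.0]
eef_rot: [0.997, -0.077, -0.004, 0.006]
wrist_force: [-0.3, -0.6, -0.6]
finger_gap: 29.9
t 43.05 pos [ 482.1 -153.8  114. ] F [-0.3 -0.6 -0.6] gap 29.9 q [ 0.75  0.52 -0.63  2.02  0.46  0.75 -0.32]
toolx [ 0.988 -0.154 -0.007] toolz [-0.009 -0.011 -1.   ]
[ 0.01597558 -0.03682605  0.06118934]
go [ 482.4 -153.3  116. ] shift cm [ 0.03 -0.05 -0.2 ] rotvec deg [0.7 0.4 0.2] yaw now -8.8
```

Free at z 114, so the disc top is near z 92, and re-evaluating the mark at z 124 gives centre (482.7,-149.2). I shift there and grip.

```bash
python3 -m handwheel '[{"jaw":3,"tx":0,"ty":-0.45,"tz":-0.1,"rx":0.7,"ry":0.4,"rz":0.2},{"jaw":3,"tx":0,"ty":-0.45,"tz":-0.1,"rx":0.7,"ry":0.4,"rz":0.2},{"jaw":3,"tx":0,"ty":-0.45,"tz":-0.1,"rx":0.7,"ry":0.4,"rz":0.2},{"jaw":3,"tx":0,"ty":-0.45,"tz":-0.1,"rx":0.7,"ry":0.4,"rz":0.2}]'
python3 -m handwheel '[{"jaw":0,"tx":0,"ty":0,"tz":0,"rx":0,"ry":0,"rz":0},{"jaw":0,"tx":0,"ty":0,"tz":0,"rx":0,"ry":0,"rz":0},{"jaw":0,"tx":0,"ty":0,"tz":0,"rx":0,"ry":0,"rz":0},{"jaw":0,"tx":0,"ty":0,"tz":0,"rx":0,"ry":0,"rz":0}]' 50
python3 -c "
from h import *
s,r=st();print(s['moment'])"
```

```text
t: 43.45
ee_pos: [482.6, -149.3, 114.7]
eef_rot: [0.997, -0.079, -0.0, -0.0]
wrist_force: [0.3, 0.6, -0.3]
finger_gap: 30.3
t: 43.85
ee_pos: [482.7, -149.3, 114.7]
eef_rot: [0.997, -0.079, -0.0, -0.0]
wrist_force: [0.3, -0.7, 0.7]
finger_gap: 13.2
t 43.85 pos [ 482.7 -149.3  114.7] F [ 0.3 -0.7  0.7] gap 13.2 q [ 0.75  0.52 -0.64  2.02  0.45  0.74 -0.32]
toolx [ 0.988 -0.157 -0.   ] toolz [-0.  0. -1.]
[-0.0059868   0.0098149  -0.02859702]
```

```bash
python3 -m handwheel '[{"jaw":0,"tx":0,"ty":0,"tz":0,"rx":0,"ry":0,"rz":6},{"jaw":0,"tx":0,"ty":0,"tz":0,"rx":0,"ry":0,"rz":12},{"jaw":0,"tx":0,"ty":0,"tz":0,"rx":0,"ry":0,"rz":18},{"jaw":0,"tx":0,"ty":0,"tz":0,"rx":0,"ry":0,"rz":24},{"jaw":0,"tx":0,"ty":0,"tz":0,"rx":0,"ry":0,"rz":30}]'
python3 -c "
from h import *
s,r=st();print(s['moment'],np.degrees(np.arctan2(r[1,0],r[0,0])))
p=eyes.get_image('side');cv2.imwrite('pics/side5.png',p['image'])"
```

```text
t: 44.35
ee_pos: [482.8, -149.4, 114.8]
eef_rot: [0.942, -0.336, 0.0, -0.0]
wrist_force: [0.6, 0.1, -0.9]
finger_gap: 13.1
t 44.35 pos [ 482.8 -149.4  114.8] F [ 0.6  0.1 -0.9] gap 13.1 q [ 0.65  0.48 -0.51  2.03  0.36  0.71 -0.77]
toolx [ 0.774 -0.633  0.   ] toolz [ 0.  0. -1.]
[-0.04669503 -0.06065513 -0.008272  ] -39.27299400762489
```

```bash
cat > m.py <<'E'
from h import *
s,r=st();print("M",np.round(s['moment'],2),"yaw",round(np.degrees(np.arctan2(r[1,0],r[0,0])),1))
E
python3 -m handwheel '[{"jaw":0,"tx":0,"ty":0,"tz":0,"rx":0,"ry":0,"rz":6},{"jaw":0,"tx":0,"ty":0,"tz":0,"rx":0,"ry":0,"rz":12},{"jaw":0,"tx":0,"ty":0,"tz":0,"rx":0,"ry":0,"rz":18},{"jaw":0,"tx":0,"ty":0,"tz":0,"rx":0,"ry":0,"rz":24},{"jaw":0,"tx":0,"ty":0,"tz":0,"rx":0,"ry":0,"rz":30}]';python3 m.py
python3 -m handwheel '[{"jaw":0,"tx":0,"ty":0,"tz":0,"rx":0,"ry":0,"rz":5},{"jaw":0,"tx":0,"ty":0,"tz":0,"rx":0,"ry":0,"rz":10},{"jaw":0,"tx":0,"ty":0,"tz":0,"rx":0,"ry":0,"rz":15}]';python3 m.py
python3 -m handwheel '[{"jaw":0,"tx":0,"ty":0,"tz":0,"rx":0,"ry":0,"rz":5},{"jaw":0,"tx":0,"ty":0,"tz":0,"rx":0,"ry":0,"rz":10}]';python3 m.py
python3 -m handwheel '[{"jaw":0,"tx":0,"ty":0,"tz":0,"rx":0,"ry":0,"rz":5},{"jaw":0,"tx":0,"ty":0,"tz":0,"rx":0,"ry":0,"rz":10}]';python3 m.py
```

```text
t: 44.9
ee_pos: [482.9, -149.5, 114.8]
eef_rot: [0.821, -0.571, 0.0, -0.0]
wrist_force: [-0.3, -0.7, -0.6]
finger_gap: 13.0
t 44.9 pos [ 482.9 -149.5  114.8] F [-0.3 -0.7 -0.6] gap 13.0 q [ 0.55  0.46 -0.39  2.04  0.26  0.69 -1.22]
toolx [ 0.348 -0.937  0.   ] toolz [ 0. -0. -1.]
M [-0.08 -0.06  0.07] yaw -69.6
t: 45.2
ee_pos: [482.9, -149.5, 114.7]
eef_rot: [0.739, -0.674, 0.0, 0.0]
wrist_force: [0.2, -0.9, -1.6]
finger_gap: 13.1
t 45.2 pos [ 482.9 -149.5  114.7] F [ 0.2 -0.9 -1.6] gap 13.1 q [ 0.5   0.45 -0.32  2.04  0.22  0.69 -1.44]
toolx [ 0.093 -0.996  0.   ] toolz [ 0. -0. -1.]
M [-0.08 -0.01  0.1 ] yaw -84.7
t: 45.4
ee_pos: [482.9, -149.6, 114.8]
eef_rot: [-0.677, 0.736, -0.0, -0.0]
wrist_force: [-0.1, -0.6, -0.5]
finger_gap: 13.0
t 45.4 pos [ 482.9 -149.6  114.8] F [-0.1 -0.6 -0.5] gap 13.0 q [ 0.47  0.44 -0.28  2.04  0.19  0.68 -1.59]
toolx [-0.082 -0.997  0.001] toolz [ 0.    -0.001 -1.   ]
M [-0.09  0.01  0.16] yaw -94.7
t: 45.6
ee_pos: [482.9, -149.7, 114.7]
eef_rot: [-0.61, 0.792, -0.0, -0.0]
wrist_force: [-0.2, -1.0, -0.6]
finger_gap: 13.1
t 45.6 pos [ 482.9 -149.7  114.7] F [-0.2 -1.  -0.6] gap 13.1 q [ 0.43  0.44 -0.24  2.04  0.16  0.68 -1.74]
toolx [-0.255 -0.967  0.001] toolz [ 0.    -0.001 -1.   ]
M [-0.11  0.01  0.25] yaw -104.8
```

```bash
python3 -m handwheel '[{"jaw":0,"tx":0,"ty":0,"tz":0,"rx":0,"ry":0,"rz":5},{"jaw":0,"tx":0,"ty":0,"tz":0,"rx":0,"ry":0,"rz":10}]';python3 m.py
python3 -m handwheel '[{"jaw":0,"tx":0,"ty":0,"tz":0,"rx":0,"ry":0,"rz":5},{"jaw":0,"tx":0,"ty":0,"tz":0,"rx":0,"ry":0,"rz":10}]';python3 m.py
python3 -m handwheel '[{"jaw":0,"tx":0,"ty":0,"tz":0,"rx":0,"ry":0,"rz":5},{"jaw":0,"tx":0,"ty":0,"tz":0,"rx":0,"ry":0,"rz":10}]';python3 m.py
```

```text
t: 45.8
ee_pos: [482.9, -149.7, 114.7]
eef_rot: [-0.539, 0.842, -0.001, -0.0]
wrist_force: [-0.4, -0.3, 0.1]
finger_gap: 13.1
t 45.8 pos [ 482.9 -149.7  114.7] F [-0.4 -0.3  0.1] gap 13.1 q [ 0.4   0.43 -0.2   2.05  0.13  0.67 -1.89]
toolx [-0.419 -0.908  0.001] toolz [ 0.    -0.001 -1.   ]
M [-0.13  0.02  0.26] yaw -114.8
t: 46.0
ee_pos: [482.9, -149.7, 114.7]
eef_rot: [-0.463, 0.886, -0.001, -0.0]
wrist_force: [-0.2, -0.7, 0.1]
finger_gap: 13.3
t 46.0 pos [ 482.9 -149.7  114.7] F [-0.2 -0.7  0.1] gap 13.3 q [ 0.36  0.43 -0.15  2.05  0.11  0.67 -2.04]
toolx [-0.571 -0.821  0.001] toolz [ 0.    -0.002 -1.   ]
M [-0.1   0.01  0.17] yaw -124.8
t: 46.2
ee_pos: [482.8, -149.8, 114.7]
eef_rot: [-0.384, 0.923, -0.001, -0.0]
wrist_force: [0.0, -0.6, 0.1]
finger_gap: 13.4
t 46.2 pos [ 482.8 -149.8  114.7] F [ 0.  -0.6  0.1] gap 13.4 q [ 0.33  0.43 -0.11  2.05  0.08  0.67 -2.19]
toolx [-0.705 -0.709  0.002] toolz [-0.    -0.002 -1.   ]
M [-0.14  0.02  0.22] yaw -134.8
```

Moment levelled at about 0.22 N m over 40° of turn: it is slipping. Release, rise, and check.

```bash
python3 -m handwheel '[{"jaw":3.5,"tx":0,"ty":0,"tz":0,"rx":0,"ry":0,"rz":0},{"jaw":3.5,"tx":0,"ty":0,"tz":0,"rx":0,"ry":0,"rz":0},{"jaw":3.5,"tx":0,"ty":0,"tz":0,"rx":0,"ry":0,"rz":0},{"jaw":3.5,"tx":0,"ty":0,"tz":-2,"rx":0,"ry":0,"rz":0},{"jaw":3.5,"tx":0,"ty":0,"tz":-5,"rx":0,"ry":0,"rz":0}]'
python3 -m handwheel '[{"jaw":3.5,"tx":0,"ty":0,"tz":-4,"rx":0,"ry":0,"rz":-8},{"jaw":3.5,"tx":0,"ty":0,"tz":-8,"rx":0,"ry":0,"rz":-16},{"jaw":3.5,"tx":0,"ty":0,"tz":-12,"rx":0,"ry":0,"rz":-24},{"jaw":3.5,"tx":0,"ty":0,"tz":-16,"rx":0,"ry":0,"rz":-32},{"jaw":3.5,"tx":0,"ty":0,"tz":-18,"rx":0,"ry":0,"rz":-40}]'
python3 - <<'E'
from h import *
st()
p=eyes.get_image("wrist");c=eyes.get_image("scene");d=eyes.get_image("side")
for n,q in(("wf",p),("sf",c),("df",d)):cv2.imwrite(f"pics/{n}.png",q["image"])
A=cv2.resize(p["image"],(400,300));u=proj(c,[560,-150,60]).astype(int);v=proj(d,[560,-150,60]).astype(int)
f=lambda I,o:cv2.resize(I[max(0,o[1]-56):o[1]+56,max(0,o[0]-75):o[0]+75],(400,300),interpolation=cv2.INTER_CUBIC)
cv2.imwrite("pics/fin.png",np.vstack([np.hstack([A,f(c["image"],u)]),np.hstack([f(d["image"],v),cv2.resize(c["image"],(400,300))])]))
for z in (77,):
    for k in("red","yellow","blue"):print(k,rects(c,k,z,60,150,(613,-100,150)),rects(d,k,z,60,150,(613,-100,150)),rects(p,k,z,60,150,(613,-100,150)))
E
```

```text
t: 46.7
ee_pos: [481.5, -149.3, 163.8]
eef_rot: [-0.385, 0.923, 0.0, -0.002]
wrist_force: [1.0, -0.3, 0.5]
finger_gap: 35.0
t: 47.2
ee_pos: [483.3, -149.4, 347.6]
eef_rot: [-0.68, 0.733, -0.001, -0.001]
wrist_force: [-0.4, 0.3, -1.1]
finger_gap: 34.9
t 47.2 pos [ 483.3 -149.4  347.6] F [-0.4  0.3 -1.1] gap 34.9 q [ 0.45  0.14 -0.24  1.82  0.04  1.18 -1.45]
toolx [-0.076 -0.997  0.002] toolz [ 0.001 -0.003 -1.   ]
red [(609.2, -191.3, 124, 60, -1.7)] [(602.2, -187.1, 125, 68, -1.9)] [(592.6, -194.2, 100, 56, -1.2)]
yellow [(609.8, -115.6, 121, 58, -1.2)] [(601.6, -112.2, 124, 67, -1.0)] [(595.8, -121.4, 105, 56, -0.9)]
blue [] [(574.9, -41.2, 66, 59, -0.4)] [(527.6, -197.5, 74, 11, 89.1), (599.2, -52.7, 108, 56, -0.8)]
```

View pics/fin.png

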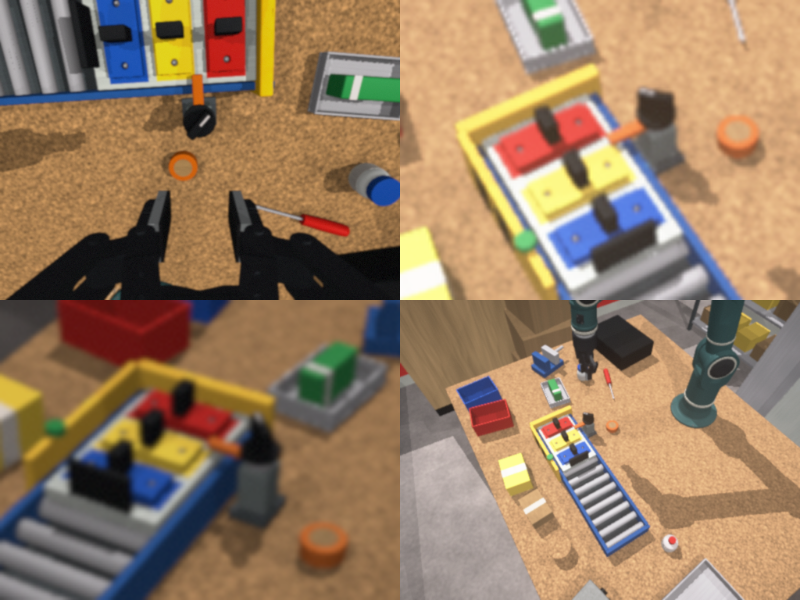

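```bash
python3 -c "
from h import *
st();print(order.sign_off())"
```

```text
t 47.35 pos [ 482.6 -149.4  345. ] F [-0.   0.1 -0.8] gap 35.3 q [ 0.45  0.15 -0.24  1.82  0.04  1.18 -1.46]
toolx [-0.084 -0.996  0.002] toolz [-0.001 -0.002 -1.   ]
the job is handed in; nothing more can be done
None
```

The whole job was carried out in the order asked and handed in at about 47 s. No verdict came back, and one clamp contact was harder than it should have been.

- **Plates:** blue, yellow and red are on their pins. Each stopped within about 1 mm of the expected height, and the last pictures show the pins through the holes with the plates lying flat.
- **Chock:** it stands upright and centred in the steel tray.
- **Carrier:** it was pushed at 2–4 N until travel stopped and the force jumped to about 12 N. I gave it one more firm push before backing off. The pictures show it against the yellow stop.
- **Clamp:** I turned it clockwise about 125°. The moment levelled at about 0.22 N m over the last 40° (readings 0.17–0.26). The last picture shows the toe over the carrier edge and the cap's mark turned relative to the toe, so the cap has slipped.
- **Tape and bottle:** I never touched either, and both appear in their places in the last pictures.

**Checks that disagreed:**
- My first height estimate for the clamp was about 16 mm too low. The fingertips pressed on its disc, and the wrist force read 79 N at the end of that move, below the 120 N limit. I think only the fingertips touched, not the gripper body (limit 40 N), but I couldn't confirm that. I backed off, corrected the position and gripped again with no load.
- In the final pictures, the plate positions measured by the three cameras differed by up to about 17 mm, and more for the partly hidden blue plate. I judged seating by force, height and the pictures instead.

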